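# Compress a spring to the marked height and record its force

## Task

Test the coil spring: stand it upright in the tester's round pan with the lug on its foot dropped into the notch of the pan's rim, then swing the press arm over and down onto it until the arm's white pointer is level with the yellow height mark, without pressing clearly past the mark. The arm stays where it is left, so leave the spring compressed like that, and record the force by sliding the red cursor until its line stands at the black needle. Leave the things around the tester where they are.

Things in the scene. Friction and masses are not known exactly. Their poses are not given: they have to be found in the camera images.
- spring_center (a point): Centre (32 mm above the underside) of the loose upright coil spring, 64 mm tall, 90 g. Brass foot 36 mm diameter, 16 mm high; steel coil 30 mm diameter on a stiff sleeve (grip it from the side, up to 40 mm up); brass cap 32 mm diameter, 56 to 64 mm up, can be pressed down 18 mm. -x points along the lug: 8 mm wide, at the bottom of the foot, reaching 26.5 mm from the centre; z up.
- spring_foot (a point): Centre of the underside of the spring's foot; same axes as spring_center.
- tester: Grey spring tester fixed to the desk, 245 x 225 mm base, deck 18 mm high. Origin on the desk below the centre of the pan; its -x axis points to the front (handle and notch side), +y to the side with the white scale; z up.
- pan_seat (a point): Centre of the upper face of the tester's aluminium weighing pan, 34 mm above the desk, 66 mm diameter. Axes as the tester's. On it stands a rim 6 mm high, inside radius 21 mm, with one notch about 12 mm wide at its -x side (red dash) for the spring's lug. The pan sinks 1 mm for each 2 N of load.
- press_hinge (a point): Axis of the press arm's hinge, 105 mm behind the pan's centre (+x of the tester) and 104 mm above the desk; the axis is the tester's y. Axes as the tester's.
- press_arm (a joint): Angle of the press arm (rad): 0 level above the pan, positive raised; starts about upright (1.6), goes down to -0.11. Stiff hinge, stays where it is left: about 5 N at the handle moves it, 8 to 10 N when it also presses the spring. A round steel nose under the arm, 105 mm from the hinge and 18 mm below the arm's centre line, meets the spring's cap.
- press_handle (a point): Grip point of the arm's black round handle bar, 16 mm diameter, parallel to the tester's y, sticking out to the -y side of the arm by 83 mm. The point lies on the bar's axis, 190 mm from the hinge axis and 50 mm to the -y side of the arm's middle plane. The arm is a 14 mm square bar.
- pointer_tip (a point): Tip of the white pointer that sticks out of the arm to its +y side, 170 mm from the hinge and 25 mm from the arm's middle plane, at the height of the arm's centre line.
- mark_line (a point): Tip of the yellow height mark, a clamped ring with a finger on the steel post 45 mm to the +y side and 65 mm in front of the pan's centre; the pointer has to come level with this point. Post 12 mm diameter, top 142 mm above the desk. Leave it where it is clamped.
- needle_tip (a point): Tip of the black needle on the white scale; it slides along the tester's +x with the load on the pan (30 mm per 4 N), away from the front. Graduations every 5 mm. It cannot be touched.
- cursor_line (a point): Tip of the red line of the cursor, just above the needle's track; it slides along the tester's x with the cursor.
- cursor_grip (a point): Grip point on the red cursor's upright tab, 50 mm above the desk. Tab 10 mm along the tester's x, 18 mm along y, top 62 mm above the desk; the white scale below it is 30 mm above the desk. The cursor slides along the tester's x over 75 mm with about 1.5 N of friction and stays where it is left.
- screw_tin: Round metal tin with a pale lid, 50 mm diameter, 18 mm high; bystander. Origin at its underside.
- hex_keys: Hex keys in a red holder, 67 x 52 x 17 mm; bystander. Origin at its underside.
- petri_dish: Glass dish, 60 mm diameter, 14 mm high; bystander. Origin at its underside.
- solder_spool: Small spool with black ends, 52 mm diameter, 34 mm high; bystander. Origin at its underside.

How it is judged:
By the outcome, as a careful person would: the job done as asked, in the order asked, and still so for the second after the job is handed in, with the robot touching nothing.
It also fails if it takes over 69 s, if anything falls off the work surface, if the arm or the gripper's body presses on something with over 40 N, if the wrist force passes 120 N, or if a joint passes its speed limit or range.

## Robot

A 7-joint arm with a two-finger parallel gripper is mounted at the origin on a cart in front of the work surface, level with it; the furniture and walls round the work are solid. World frame = base frame: x ahead of the robot, y to its left, z up, the work surface at z = 0. Lengths are in mm, angles in rad, forces in N, time in s.
With the tool pointing down it reaches from about 350 to 900 mm from the base axis. Payload 7.2 kg.
Tool frame: the origin (TCP) lies between the finger pads; the fingertips stand ahead of it and the grasp point (between the pads) lies 8 mm behind it (finger_overhang is the z of the fingertips in the tool frame, in mm); z points along the fingers, y is the direction in which the jaws open and shut (so a half turn about z gives the same grasp; the last joint's range is limited). The gripper opens to 85 mm and grips with 20 to 120 N. Pads are 22 mm wide; open, the fingers measure 114 mm over their backs; the gripper's body (76 mm by 85 mm) begins 54 mm behind the grasp point. The pads swing forward as they close: fully open they stand 13 mm farther back than shut.
Start: joints at [-1.402, 0.411, -0.013, 1.596, 0.006, 1.134, -0.082], TCP at [146.63, 607.559, 242.297] pointing down, gripper open.
Joint ranges: [-2.95, 2.95], [-0.29, 1.99], [-1.47, 1.44], [0.14, 2.54], [-1.03, 4.17], [0.13, 1.85], [-2.86, 2.86]. Speed limits (rad/s): [2.39, 2.39, 3.01, 3.01, 3.14, 3.14, 3.14].

## Interface

Orientations are given as [roll, pitch, yaw] about the fixed x, y, z axes, in that order (R = Rz(yaw) Ry(pitch) Rx(roll)).
In Python, from station import * gives the robot as it stands.
- The arm moves only by the shell command python3 -m inch 'ROWS'. ROWS is text: rows parted by semicolons, each of 7 numbers parted by spaces: the finger opening in m, from 0 to 0.0854, then the shift along the tool's x, y, z in m, then the turn, a rotation vector about the tool's x, y, z in rad. In form: hand x y z wx wy wz; .... A call has 1 to 8 rows; each row shifts and turns the commanded pose from where the row before left it, along the tool's axes as they then stand; what a row does not reach is not made up. A row lasts 1/8 s, in which the tool goes at most 62.5 mm and 10.7 degrees, less where a joint would pass 70% of its speed; a pose out of reach is approached as far as the arm can. A call with a gripper value outside its range is refused whole. The fingers move at their own pace and stop on an object; the grip force is fixed at half the most. Time passes only in rows, so rows that do not move let the fingers close. It gives the time, the measured TCP pose, the force and the opening at its end, in the units of the state.
- read_state(): the state, without advancing time (a new reading comes with each control period).
- grab_frame(name): name is "scene" or "top"; returns a dict with "frame" (400x640x3 uint8, red, green, blue), "camera_matrix" (3x3 intrinsics, pixels), "R" (3x3) and "t" (3): a world point X has camera coordinates R X + t. Camera axes: x right, y down, z forward; pixel columns grow to the right and rows downward; lengths in mm; the calibration is good to about 2 mm. A picture is of the moment at which its call begins. There is no depth.
- close_job(): hands the job in, once; it reports no verdict.
Trained networks look in a picture, given as the dict that the camera call returned (one of the last four; its "shot" number tells which), for a name from the list of things; names that differ only in an ending like _2 or _b are one class to them, and where a whole thing is asked for, a point or a joint stands for the part that bears it (a point fixed in the world has none). Each returns a list of dicts, best first, with "p" (0 to 1); they miss things now and then, are a little off and sometimes report something else, mostly with a low value. They report only what shows in the picture. A call takes as long as a camera call.
- look_for(query, picture): "rect" ([left, top, right, bottom] in pixels, round what is visible of it).
- regions_of(query, picture): "mask" (400x640 bool, what is visible of it) and "rect" ([left, top, right, bottom] in pixels, round what is visible of it).
- pinpoint(query, picture): "pixel" ([column, row] in pixels: a listed point, or the origin of a listed thing).
The state is a dict: "time": time; "joint_positions": joint angles; "qvel": joint speeds; "joint_efforts": joint torques, N m; "tcp_pos": TCP position; "tool_rot": TCP orientation; "ft_force": force on the tool from outside, world axes, zero at the start; "torque": the same for the moment, N m; "gripper_width": opening from 0.0 (shut) to 1.0 (fully open).
Only numpy, scipy, OpenCV 4.12 (cv2) and the standard library are available. Lean on these libraries where they do the work, as an engineer would, in place of code of your own. Each camera call takes 0.05 s, during which the arm holds its last target.

## Working session

There is one attempt and no reset: what is moved stays moved. The work goes in short steps, Python scripts to look and compute and a shell command to move; the robot and the scene stay as the last step left them, time stands still between calls to the robot, and variables do not carry over. Pictures are saved under pics/ and viewed, and the job is handed in when it is done.

```bash
ls; mkdir -p pics; cat > h.py <<'E'
from station import *
import numpy as np, cv2
def save(d,n): cv2.imwrite(f'pics/{n}.png',cv2.cvtColor(d['frame'],cv2.COLOR_RGB2BGR))
def P(d): 
    return np.array(d['camera_matrix'])@np.hstack([np.array(d['R']),np.array(d['t']).reshape(3,1)])
def proj(d,X):
    p=P(d)@np.append(X,1); return p[:2]/p[2]
def atz(d,uv,z):
    R=np.array(d['R']);t=np.array(d['t']);K=np.array(d['camera_matrix'])
    C=-R.T@t; r=R.T@np.linalg.inv(K)@np.array([uv[0],uv[1],1.])
    return C+r*(z-C[2])/r[2]
def tri(d1,u1,d2,u2):
    A=[]
    for d,u in((d1,u1),(d2,u2)):
        p=P(d);A+= [u[0]*p[2]-p[0],u[1]*p[2]-p[1]]
    A=np.array(A)
    A=A/np.linalg.norm(A[:,:3],axis=1)[:,None]
    s=np.linalg.lstsq(A[:,:3],-A[:,3],rcond=None)
    X=s[0]; return X, np.linalg.norm(proj(d1,X)-u1), np.linalg.norm(proj(d2,X)-u2)
E
cat > a.py <<'E'
from h import *
np.set_printoptions(precision=1,suppress=True)
a=grab_frame('scene');b=grab_frame('top');save(a,'s0');save(b,'t0')
for d in(a,b):
    R=np.array(d['R']);print('cam',-R.T@np.array(d['t']),R[2])
for q in['spring_center','spring_foot','tester','pan_seat','press_hinge','press_handle','pointer_tip','mark_line','needle_tip','cursor_line','cursor_grip','screw_tin','hex_keys','petri_dish','solder_spool']:
    r=[pinpoint(q,d) for d in (a,b)]
    o=[(np.array(x[0]['pixel']),round(x[0]['p'],2)) if x else None for x in r]
    X=tri(a,o[0][0],b,o[1][0]) if all(o) else None
    print(q,o,X)
print(read_state())
E
python3 a.py
```

```text
pics
cam [-308.8 -898.4  668.3] [ 0.6  0.7 -0.4]
cam [ 424.4   15.9 1408.2] [ 0.1 -0.  -1. ]
spring_center [(array([361.2, 240.6]), 0.58), (array([394.5, 217.4]), 0.67)] (array([ 475.6, -219.9,   30.6]), np.float64(0.04372630895177668), np.float64(0.04474126151938797))
spring_foot [(array([358.5, 249.5]), 0.61), (array([391. , 219.9]), 0.44)] (array([ 470.2, -215.7,    0.8]), np.float64(0.2772856721242897), np.float64(0.2807307287219519))
tester [(array([322.1, 216.3]), 0.6), None] None
pan_seat [(array([320.2, 206.8]), 0.47), (array([315.4, 194.3]), 0.6)] (array([532.3,   5.2,  30.2]), np.float64(2.4808839919057464), np.float64(2.9213936136215217))
press_hinge [(array([323.6, 206.9]), 0.68), (array([307.9, 152.8]), 0.73)] (array([630.3,  47.1, -14.6]), np.float64(11.436641032627499), np.float64(14.053327952430974))
press_handle [(array([362.9, 126.5]), 0.97), (array([326.8, 133.4]), 0.82)] (array([660.7, -25.7, 284. ]), np.float64(1.5394372186611556), np.float64(2.1235456211903077))
pointer_tip [(array([344.2, 125. ]), 0.97), (array([294.8, 139.4]), 0.56)] (array([649.1,  46.9, 274.
[... 888 characters left out ...]
), (array([383.1, 157.1]), 0.64)] (array([ 653.5, -198.1,    2.9]), np.float64(2.346211797782546), np.float64(2.547960813170408))
solder_spool [(array([361.7, 125.8]), 0.59), (array([177.7, 170.5]), 0.59)] (array([672.1, 193.9, 264.5]), np.float64(44.858476554425465), np.float64(70.04408335640369))
{'time': 1.6, 'joint_positions': array([-1.4,  0.4, -0. ,  1.6,  0. ,  1.1, -0.1]), 'qvel': array([-0., -0., -0., -0., -0., -0.,  0.]), 'joint_efforts': array([  0. , -60. ,   0.7, -30. ,   0. ,   0. ,   0. ]), 'tcp_pos': array([146.6, 607.6, 242.3]), 'tool_rot': array([ 3.1, -0. ,  2.9]), 'ft_force': array([ 0.1,  0.7, -0.7]), 'torque': array([-0., -0.,  0.]), 'gripper_width': 0.9975673676204506}
```

```bash
python3 - <<'E'
import cv2
a=cv2.imread('pics/s0.png');b=cv2.imread('pics/t0.png')
cv2.imwrite('pics/s0c.png',cv2.resize(a[90:300,200:460],None,fx=3,fy=2.8,interpolation=cv2.INTER_CUBIC)) 
cv2.imwrite('pics/t0c.png',cv2.resize(b[110:290,160:420],None,fx=3,fy=3,interpolation=cv2.INTER_CUBIC))
E
```

```text
(no output)
```

View pics/s0c.png

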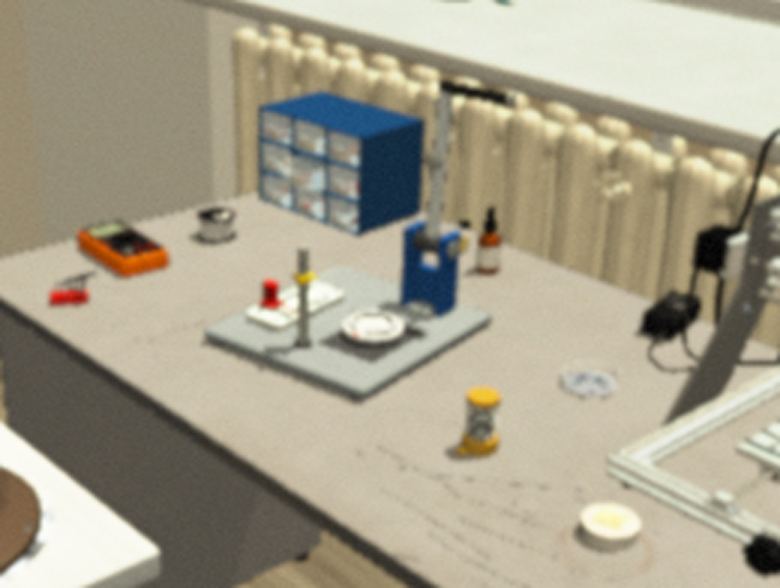

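View pics/t0c.png

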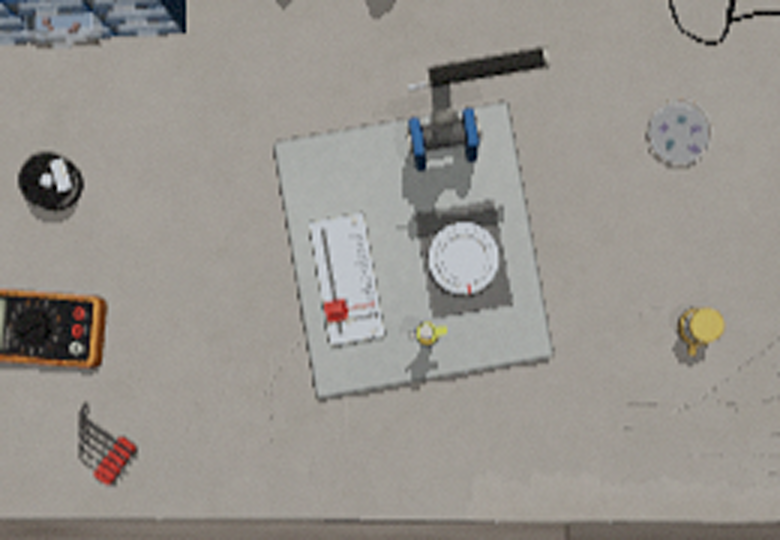

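View pics/t0.png

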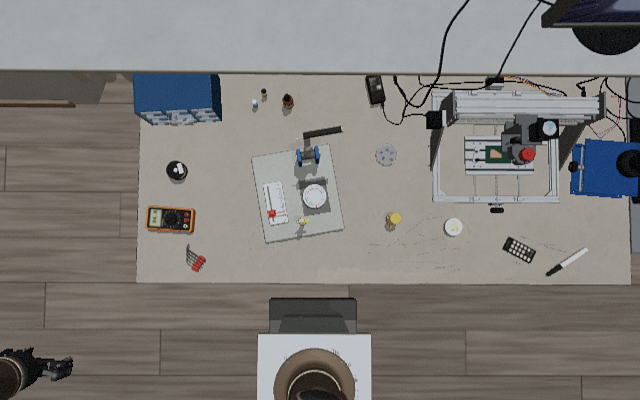

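View pics/s0.png

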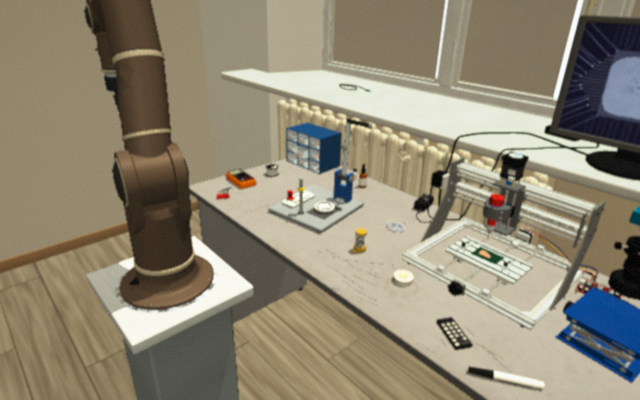

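```bash
cat > b.py <<'E'
from h import *
import pickle
np.set_printoptions(precision=2,suppress=True)
out={}
for n in('top','scene'):
    fs=[grab_frame(n) for _ in range(4)]
    d=dict(fs[-1]); d['avg']=np.mean([f['frame'].astype(float) for f in fs],0); out[n]=d
    r={}
    for q in ['tester','spring_center','press_arm','cursor_grip']:
        x=regions_of(q,fs[-1]); r[q]=[(m['p'],m['rect'],m['mask']) for m in x[:2]]; print(n,q,[(m['p'],m['rect']) for m in x[:2]])
    d['reg']=r
pickle.dump({k:{kk:d[kk] for kk in('avg','camera_matrix','R','t','reg')} for k,d in out.items()},open('d0.pkl','wb'))
def crop(n,c,r,k,name):
    im=out[n]['avg'].astype(np.uint8)[c[1]-r:c[1]+r,c[0]-r:c[0]+r,::-1]
    cv2.imwrite(f'pics/{name}.png',cv2.resize(im,None,fx=k,fy=k,interpolation=cv2.INTER_CUBIC))
crop('top',(392,218),20,15,'spt');crop('scene',(360,242),20,15,'sps');crop('top',(298,190),55,7,'tt');crop('scene',(320,205),55,7,'ts')
A=cv2.hconcat([cv2.imread('pics/spt.png'),cv2.imread('pics/sps.png')][:2]);
cv2.imwrite('pics/sp.png',cv2.resize(A,(800,400)))
print(read_state()['time'],np.array(out['top']['camera_matrix']),np.array(out['scene']['camera_matrix']))
E
python3 b.py
```

```text
top tester [(0.89, [248.5, 121.3, 341.0, 243.7]), (0.26, [299.5, 126.2, 342.1, 155.5])]
top spring_center [(0.64, [387.0, 212.3, 401.8, 230.9])]
top press_arm [(0.78, [301.9, 125.5, 344.7, 155.1]), (0.7, [444.6, 218.2, 463.3, 234.5])]
top cursor_grip [(0.41, [268.8, 207.1, 278.3, 217.8])]
scene tester [(0.81, [269.0, 120.4, 372.9, 232.0])]
scene spring_center [(0.49, [354.7, 230.6, 365.5, 253.1])]
scene press_arm [(0.95, [336.7, 121.2, 373.1, 178.3])]
scene cursor_grip []
2.4 [[497.34   0.   314.58]
 [  0.   497.34 206.91]
 [  0.     0.     1.  ]] [[424.45   0.   318.54]
 [  0.   424.45 191.16]
 [  0.     0.     1.  ]]
```

View pics/sp.png

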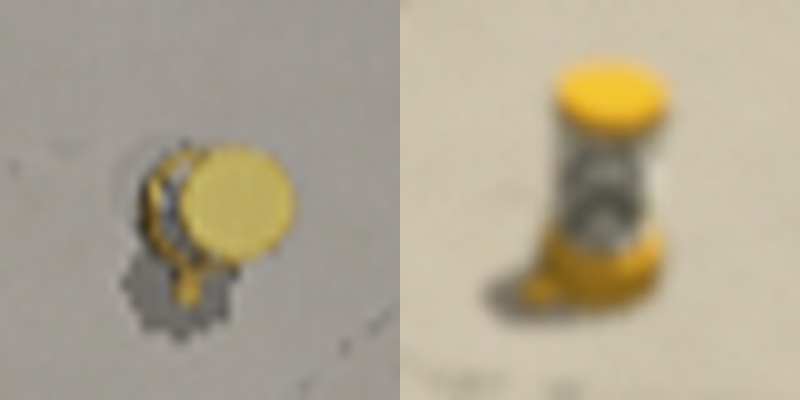

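View pics/tt.png

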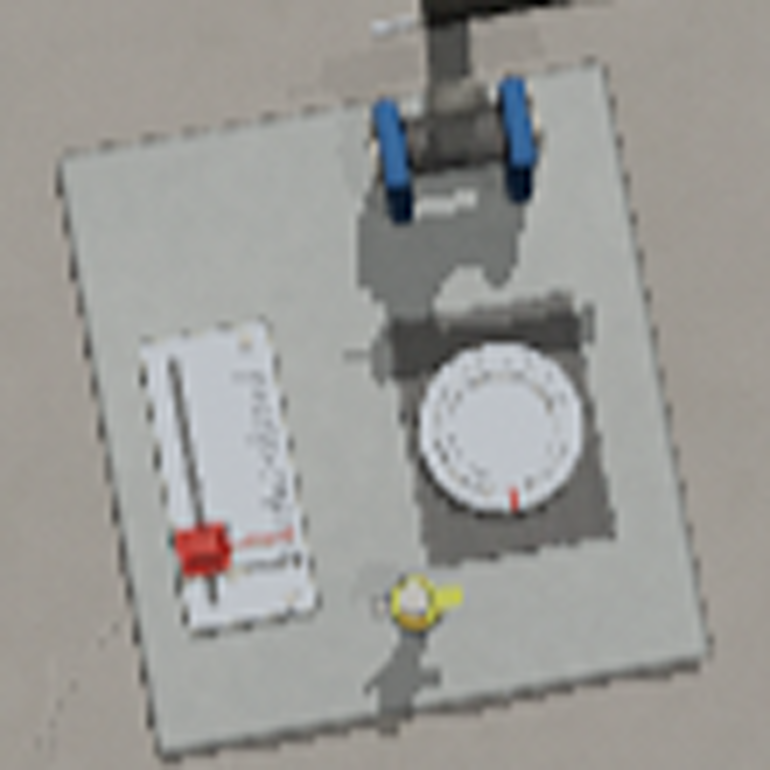

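View pics/ts.png

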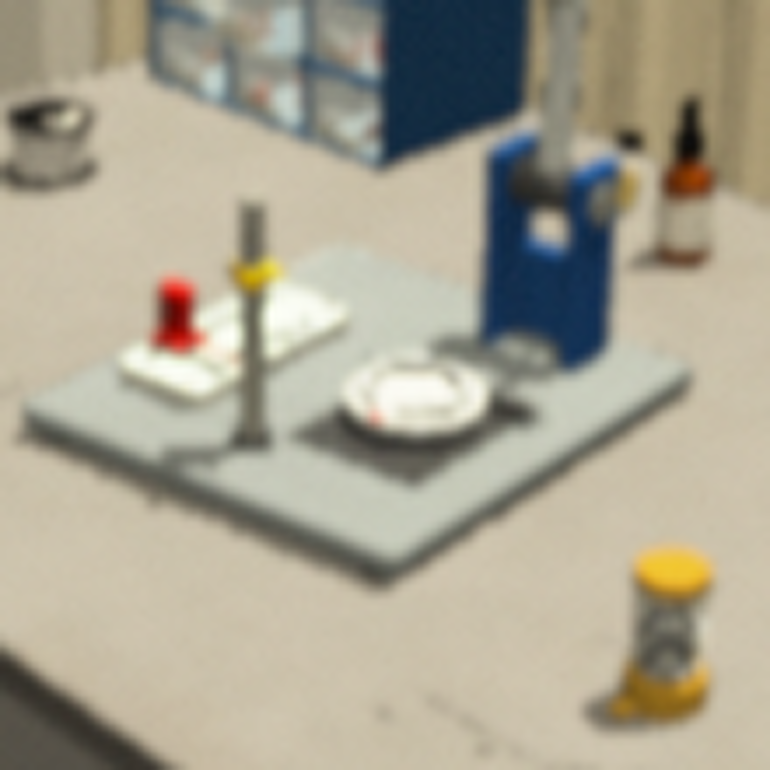

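```bash
cat > c.py <<'E'
from h import *
import pickle
np.set_printoptions(precision=2,suppress=True)
D=pickle.load(open('d0.pkl','rb'));T=D['top'];S=D['scene']
def ct(u,v,k,c,r): return np.array([(u+.5)/k-.5+c[0]-r,(v+.5)/k-.5+c[1]-r])
tt=lambda u,v: ct(u,v,7,(298,190),55)
ts=lambda u,v: ct(u,v,7,(320,205),55)
spt=lambda u,v: ct(u,v,10,(392,218),20)
sps=lambda u,v: ct(u-400,v,10,(360,242),20)
cap=atz(T,spt(238,205),64);print('cap top',cap, 'scene',atz(S,sps(612,95),64))
lt=atz(T,spt(187,305),4);print('lug',lt,lt-cap,np.linalg.norm((lt-cap)[:2]),'scene lug',atz(S,sps(530,292),4))
ps=[atz(T,tt(*p),18) for p in((62,158),(600,66),(707,655),(160,752))]
print('corners T',np.array(ps)[:,:2])
ss=[atz(S,ts(*p),18) for p in((20,413),(385,570),(690,377))]
print('corners S (LF,RF,RB)',np.array(ss)[:,:2])
a=[ps[0]-ps[3],ps[1]-ps[2],-(ps[1]-ps[0])@np.array([[0,1,0],[-1,0,0],[0,0,1]]) ]
for v in (ps[0]-ps[3],ps[1]-ps[2]): print('yaw',np.arctan2(v[1],v[0]),np.linalg.norm(v))
for v in (ps[0]-ps[1],ps[3]-ps[2]): print('yaw y',np.arctan2(-v[0],v[1]),np.linalg.norm(v))
print('pan',atz(T,tt(501,427),36),'dash',atz(T,tt(514,500),35), 'scene pan',atz(S,ts(415,393),36),'dash',atz(S,ts(373,417),35))
print('cursor top',atz(T,tt(202,548),62),'scene top', atz(S,ts(176,290),62))
E
python3 c.py
```

```text
cap top [ 472.69 -216.61   64.  ] scene [ 470.29 -220.16   64.  ]
lug [ 446.48 -212.46    4.  ] [-26.21   4.15 -60.  ] 26.53160494076481 scene lug [ 449.48 -213.      4.  ]
corners T [[643.09 180.34]
 [682.12 -35.71]
 [445.19 -79.52]
 [405.25 138.21]]
corners S (LF,RF,RB) [[398.98 128.11]
 [434.61 -89.01]
 [670.74 -47.44]]
yaw 0.1753180023543206 241.5353930764351
yaw 0.18282637472754437 240.94384139439526
yaw y 0.17871529695505822 219.54797653733976
yaw y 0.18139055432747925 221.3598700623272
pan [534.47   3.46  36.  ] dash [505.66  -1.87  35.  ] scene pan [532.17  -0.46  36.  ] dash [502.41  -4.54  35.  ]
cursor top [484.65 119.04  62.  ] scene top [481.88 114.62  62.  ]
```

```bash
python3 - <<'E'
import station,numpy as np
print([x for x in dir(station) if x[0]!='_'])
try: print(station.finger_overhang)
except Exception as e: print(e)
from station import *
s=read_state();print(s['tcp_pos'],s['tool_rot'],s['time'])
E
cat > c2.py <<'E'
from c import *
print('-----')
y=0.18; c,s=np.cos(y),np.sin(y);R=np.array([[c,-s],[s,c]])
# tester frame from top corners; box center offset vs pan
for nm,pan,pts in(('T',atz(T,tt(501,427),36),[ps[3],ps[2],ps[1],ps[0]]),('S',atz(S,ts(415,393),36),ss)):
    print(nm,[R.T@(p-pan)[:2] for p in pts])
pan=atz(T,tt(501,427),36)
f=lambda p:np.append(R.T@(p-pan)[:2],p[2])
print('post top',f(atz(T,tt(410,600),142)),'ring tip',f(atz(T,tt(460,597),112)),'cursor',f(atz(T,tt(202,548),62)), 'line red',f(atz(T,tt(293,537),32)),f(atz(T,tt(300,560),32)))
panS=atz(S,ts(415,393),36)
g=lambda p:np.append(R.T@(p-panS)[:2],p[2])
W=lambda x,yv,z: np.append(R@np.array([x,yv])+panS[:2],z)
toS=lambda X:(proj(S,X)-np.array([265,150])+.5)*7-.5
for z in(18,100,105,110,115,120,142): print(z,toS(W(-65,45,z)),toS(W(-65,30,z)))
print(toS(W(0,0,36)),toS(W(105,0,104)),toS(W(105,0,294)))
E
python3 c2.py | sed -n '/-----/,$p'
python3 - <<'E'
import pickle,cv2,numpy as np
D=pickle.load(open('d0.pkl','rb'))
im=D['scene']['avg'][170:220,285:325,::-1].astype(np.uint8)
cv2.imwrite('pics/post.png',cv2.resize(im,None,fx=12,fy=12,interpolation=cv2.INTER_CUBIC))
E
```

```text
['Unreachable', 'close_job', 'finger_overhang', 'grab_frame', 'look_for', 'pinpoint', 'read_state', 'regions_of']
11.0
[146.59168464 607.57469442 242.28916632] [ 3.14157007e+00 -3.69915951e-05  2.90485181e+00] 2.4
-----
T [array([-103.01,  155.71]), array([-102.7 ,  -65.65]), array([138.25, -64.97]), array([138.53, 154.58])]
S [array([-108.02,  150.34]), array([-111.83,  -69.65]), array([127.92, -71.03])]
post top [-64.64  45.98 142.  ] ring tip [-65.78  27.79 112.  ] cursor [-28.32 122.63  62.  ] line red [-28.5  88.5  32. ] [-37.95  87.32  32.  ]
18 [250.75 448.31] [275.82 458.33]
100 [251.06 287.17] [276.79 296.45]
105 [251.08 277.07] [276.85 286.31]
110 [251.1  266.94] [276.91 276.13]
115 [251.12 256.78] [276.97 265.91]
120 [251.14 246.58] [277.03 255.67]
142 [251.22 201.32] [277.31 210.19]
[415. 393.] [550.89 190.77] [ 569.65 -194.03]
```

View pics/post.png

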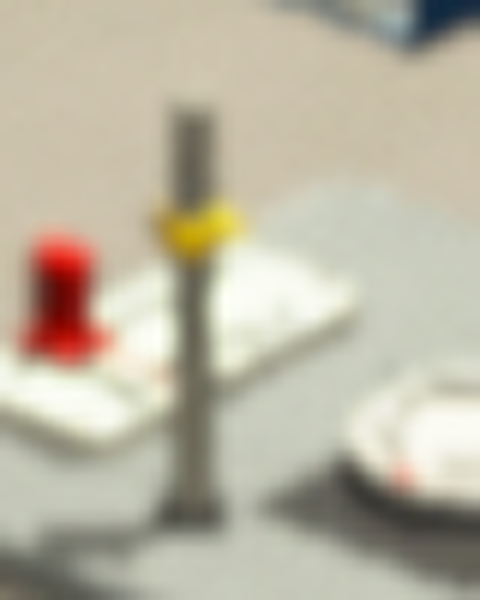

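```bash
python3 -m inch '0.085 -0.0448 -0.0351 0 0 0 0;0.085 -0.0448 -0.0351 0 0 0 0;0.085 -0.0448 -0.0351 0 0 0 0;0.085 -0.0448 -0.0351 0 0 0 0;0.085 -0.0448 -0.0351 0 0 0 0;0.085 -0.0448 -0.0351 0 0 0 0;0.085 -0.0448 -0.0351 0 0 0 0;0.085 -0.0448 -0.0351 0 0 0 0'
cat > go.py <<'E'
# usage: go.py x y z yaw : prints delta in current tool axes
import sys
from h import *
from scipy.spatial.transform import Rotation as Ro
np.set_printoptions(precision=4,suppress=True)
s=read_state();p=np.array(s['tcp_pos']);R=Ro.from_euler('xyz',s['tool_rot'])
a=list(map(float,sys.argv[1:]))
t=np.array(a[:3]);G=Ro.from_euler('xyz',a[4:6]+[a[3]] if len(a)>4 else [np.pi,0,a[3]])
print('pos',p,'rot',np.array(s['tool_rot']),'t',s['time'],'F',np.array(s['ft_force']),'g',s['gripper_width'])
d=R.inv().apply(t-p)/1000;w=(R.inv()*G).as_rotvec()
print('shift',d,'norm',np.linalg.norm(d),'rot',w)
E
python3 go.py 471.5 -218.4 130 2.985
```

```text
time: 3.4
tcp_pos: [430.2, 249.1, 242.7]
tool_rot: [3.141, 0.001, 2.905]
ft_force: [1.2, 0.7, 0.0]
gripper_width: 0.992
pos [430.1923 249.0522 242.6866] rot [3.1407 0.0006 2.905 ] t 3.4 F [1.1606 0.6715 0.0356] g 0.9924100111066357
shift [-0.1497 -0.4448  0.1124] norm 0.4826139211733576 rot [ 0.0009  0.0006 -0.08  ]
```

```bash
python3 -m inch '0.085 -0.0187 -0.0556 0 0 0 0;0.085 -0.0187 -0.0556 0 0 0 0;0.085 -0.0187 -0.0556 0 0 0 0;0.085 -0.0187 -0.0556 0.02 0 0 0;0.085 -0.0187 -0.0556 0.02 0 0 0;0.085 -0.0187 -0.0556 0.02 0 0 0;0.085 -0.0187 -0.0556 0.02 0 0 0;0.085 -0.0187 -0.0556 0.02 0 0 -0.08'
cat > look.py <<'E'
import sys
from h import *
import pickle
np.set_printoptions(precision=2,suppress=True)
# look.py name n cam:cx,cy,r,k ...
name=sys.argv[1];n=int(sys.argv[2]);out={}
for i,a in enumerate(sys.argv[3:]):
    cam,v=a.split(':');cx,cy,r,k=map(int,v.split(','))
    if cam not in out:
        fs=[grab_frame(cam) for _ in range(n)]
        d=fs[-1];out[cam]={'avg':np.mean([f['frame'].astype(float) for f in fs],0),'camera_matrix':d['camera_matrix'],'R':d['R'],'t':d['t']}
    im=out[cam]['avg'][cy-r:cy+r,cx-r:cx+r,::-1].round().astype(np.uint8)
    cv2.imwrite(f'pics/{name}_{i}.png',cv2.resize(im,None,fx=k,fy=k,interpolation=cv2.INTER_CUBIC))
pickle.dump(out,open(name+'.pkl','wb'))
E
python3 look.py ap 2 top:395,210,40,9 scene:360,235,40,9
python3 go.py 471.5 -218.4 29 2.985; python3 -c "
import cv2
cv2.imwrite('pics/ap.png',cv2.resize(cv2.hconcat([cv2.imread('pics/ap_0.png'),cv2.imread('pics/ap_1.png')]),(800,400)))"
```

```text
time: 4.4
tcp_pos: [470.7, -218.6, 141.9]
tool_rot: [3.142, 0.001, 2.987]
ft_force: [0.8, 0.9, 0.1]
gripper_width: 0.997
pos [ 469.5574 -218.415   141.7326] rot [-3.1413 -0.0012  2.9811] t 4.6 F [0.8351 0.3936 0.4231] g 0.9944824522075121
shift [-0.0021  0.0004  0.1127] norm 0.11274934611750441 rot [-0.0003 -0.0012 -0.0039]
```

View pics/ap.png

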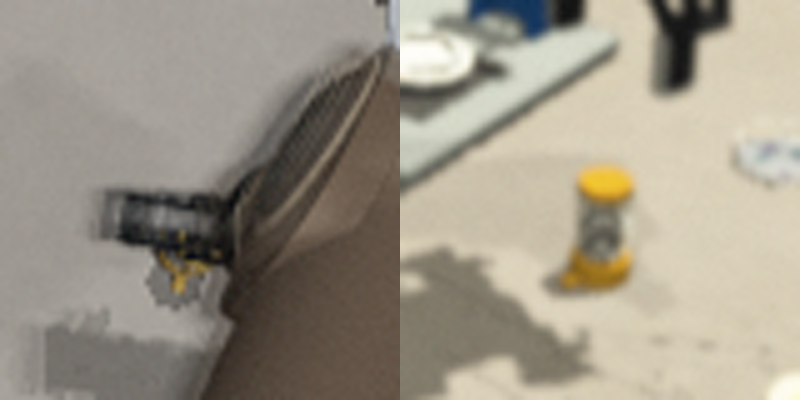

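```bash
python3 look.py ap2 1 scene:380,210,70,5; python3 - <<'E'
from h import *
import pickle
d=pickle.load(open('ap2.pkl','rb'))['scene']
f=lambda X:(proj(d,X)-[310,140]+.5)*5
for z in(131,144,200):
  for y in(-218,-168,-175,-261,-275): print(z,y,f([469,y,z]).round())
E
```

```text
131 -218 [259. 351.]
131 -168 [194. 319.]
131 -175 [203. 323.]
131 -261 [319. 380.]
131 -275 [339. 390.]
144 -218 [261. 330.]
144 -168 [195. 298.]
144 -175 [204. 302.]
144 -261 [320. 358.]
144 -275 [341. 368.]
200 -218 [268. 236.]
200 -168 [200. 206.]
200 -175 [210. 210.]
200 -261 [329. 263.]
200 -275 [349. 272.]
```

View pics/ap2_0.png

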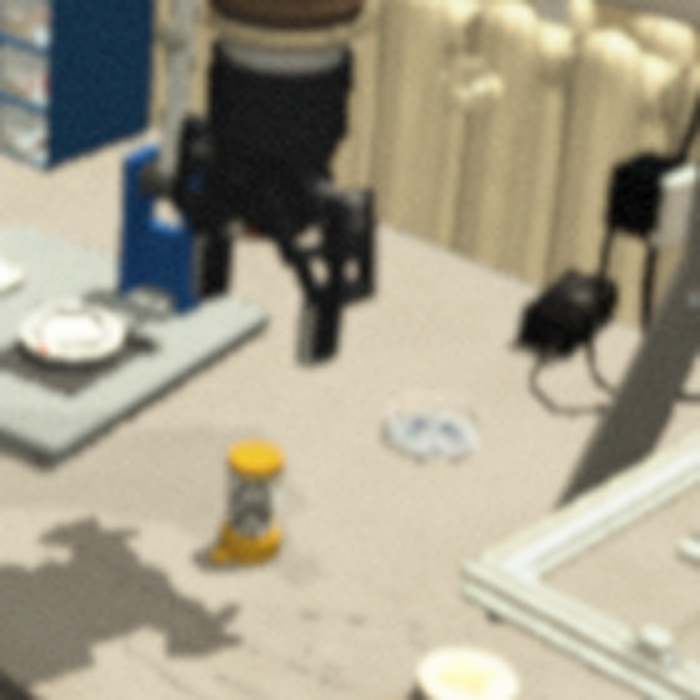

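```bash
python3 -m inch '0.085 -0.002 0 0.04 0 0 0;0.085 0 0 0.04 0 0 0;0.085 0 0 0.034 0 0 0;0.025 0 0 0 0 0 0;0.025 0 0 0 0 0 0;0.025 0 0 0 0 0 0;0.025 0 0 0 0 0 0;0.025 0 0 0 0 0 0'
python3 look.py gr 1 scene:370,220,40,10
```

```text
time: 5.65
tcp_pos: [473.5, -217.3, 30.0]
tool_rot: [3.141, 0.003, 2.985]
ft_force: [-1.1, 1.5, 7.4]
gripper_width: 0.334
```

View pics/gr_0.png

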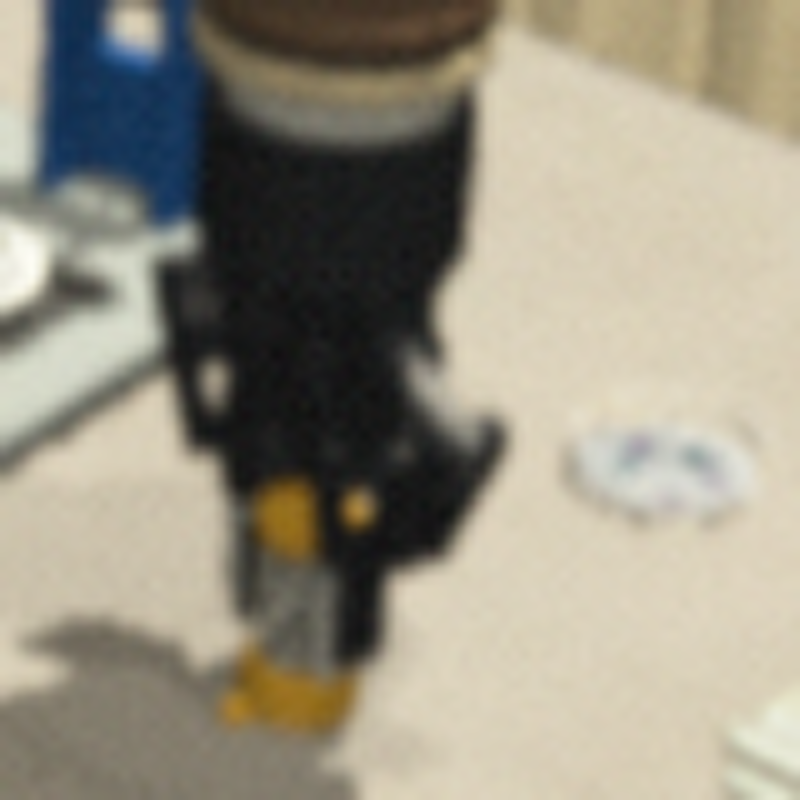

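```bash
python3 -m inch '0.025 0 0 -0.05 0 0 0;0.025 0 0 -0.05 0 0 0;0.025 0 0 0 0 0 0'; python3 go.py 533.5 1.5 130 3.322
```

```text
time: 6.08
tcp_pos: [474.6, -218.3, 132.6]
tool_rot: [-3.141, 0.008, 2.985]
ft_force: [-0.2, -0.3, -0.7]
gripper_width: 0.334
pos [ 474.647  -218.3181  132.5936] rot [-3.1412  0.0082  2.9845] t 6.075 F [-0.2238 -0.2809 -0.6528] g 0.3343956513202475
shift [-0.0237  0.2263  0.0027] norm 0.22757502083807274 rot [-0.0018  0.0081 -0.3375]
```

```bash
python3 -m inch '0.025 -0.0047 0.0452 0 0 0 0;0.025 -0.0047 0.0452 0 0 0 0;0.025 -0.0047 0.0452 0 0 0 0;0.025 -0.0047 0.0452 0 0 0 0;0.025 -0.0047 0.0452 0 0 0 -0.169;0.025 0 0 0 0 0 -0.169;0.025 0 0 0 0 0 0;0.025 0 0 0 0 0 0'; python3 look.py ov 3 scene:330,190,40,10 top:314,200,40,10;python3 go.py 533.5 1.5 130 3.322
```

```text
time: 7.08
tcp_pos: [530.3, 1.5, 128.1]
tool_rot: [-3.142, -0.0, -2.965]
ft_force: [-0.1, -0.5, -0.5]
gripper_width: 0.33
pos [530.6552   1.9769 128.2733] rot [-3.1416 -0.     -2.9617] t 7.375 F [ 0.3629 -0.6859 -0.7949] g 0.3370375910409666
shift [-0.0027 -0.001  -0.0017] norm 0.003361819664520348 rot [-0.     -0.     -0.0006]
```

View pics/ov_0.png

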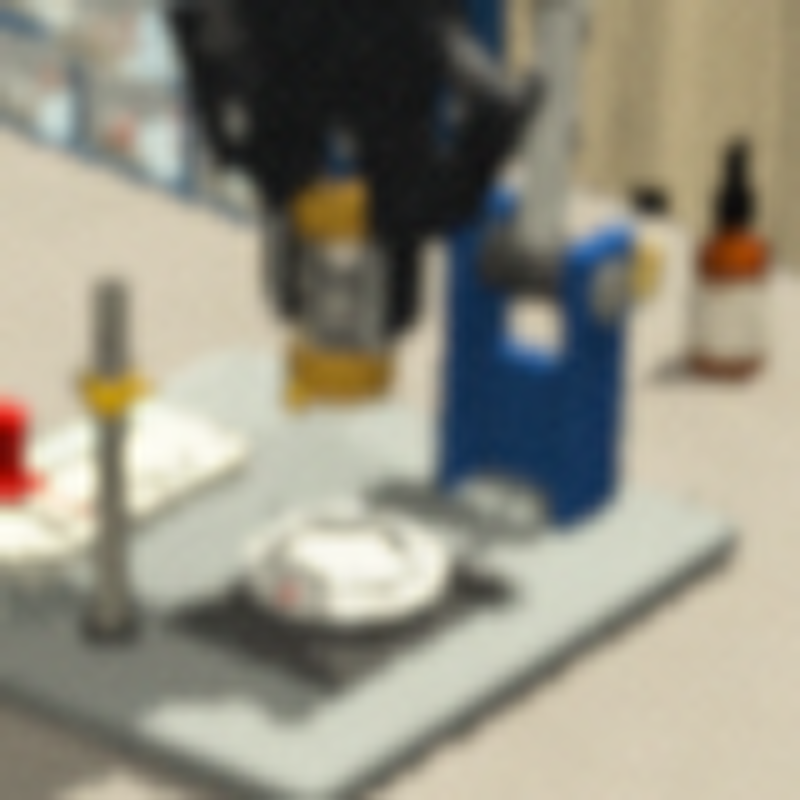

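View pics/ov_1.png

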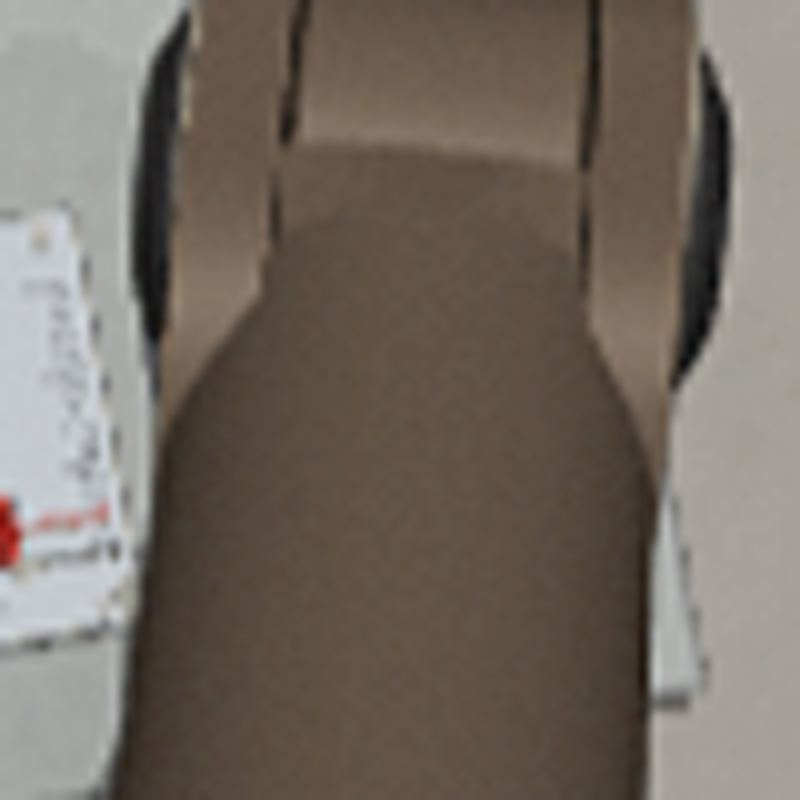

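```bash
cat > fit.py <<'E'
import sys,pickle
from h import *
from scipy.optimize import minimize
np.set_printoptions(precision=3,suppress=True)
def render(d,x,y,z,yaw,box,ss=8,lh=5.,blur=0.7):
    x0,y0,x1,y1=box
    m=np.zeros(((y1-y0)*ss,(x1-x0)*ss),np.uint8)
    def fill(pts):
        q=np.array([(proj(d,p)-[x0,y0]+.5)*ss-.5 for p in pts])
        h=cv2.convexHull((q*16).round().astype(np.int32)).reshape(-1,2)
        cv2.fillConvexPoly(m,h,255,shift=4)
    t=np.linspace(0,2*np.pi,48,endpoint=False)
    fill([[x+18*np.cos(a),y+18*np.sin(a),z+h] for a in t for h in(0,16)])
    c,s=np.cos(yaw),np.sin(yaw)
    fill([[x+c*u-s*v,y+s*u+c*v,z+h] for u in(-26.5,-10) for v in(-4,4) for h in(0,lh)])
    m=cv2.resize(m.astype(np.float32)/255,(x1-x0,y1-y0),interpolation=cv2.INTER_AREA)
    return cv2.GaussianBlur(m,(0,0),blur)
def yellow(im):
    im=im.astype(float); return np.clip((np.minimum(im[...,0],im[...,1]*1.3)-im[...,2])/np.maximum(im.max(-1),40),0,1)
if __name__=='__main__':
    f,zz,x0,y0=sys.argv[1],float(sys.argv[2]),float(sys.argv[3]),float(sys.argv[4])
    box=list(map(int,sys.argv[5].split(',')))
    d=pickle.load(open(f,'rb'))['scene']
    Y=yellow(d['avg'])[box[1]:box[3],box[0]:box[2]]
    bg=np.percentile(Y,30); 
    for lh in(4.,6.):
      def cost(p,full=False):
        m=render(d,p[0],p[1],zz,p[2],box,lh=lh,blur=abs(p[3]))
        A=np.stack([m.ravel(),np.ones(m.size)],1);c,*_=np.linalg.lstsq(A,Y.ravel(),rcond=None)
        r=Y.ravel()-A@c
        return (r**2).sum()
      best=min((minimize(cost,[x0,y0,yw,.8],method='Nelder-Mead',options=dict(initial_simplex=np.array([x0,y0,yw,.8])+np.array([[0,0,0,0],[4,0,0,0],[0,4,0,0],[0,0,.2,0],[0,0,0,.3]]),xatol=.02,fatol=1e-5,maxiter=300)) for yw in(0,.25,.5)),key=lambda r:r.fun)
      print(lh,best.x,best.fun)
E
python3 fit.py ov.pkl 98.3 529 0 314,183,334,193
python3 fit.py d0.pkl 0 471 -219 350,244,370,256
```

```text
4.0 [533.514   5.146   0.239   0.662] 3.4379821067071994
6.0 [533.527   5.163   0.26    0.674] 3.4394347956144524
4.0 [ 474.069 -216.09    -0.143    0.587] 4.744942224663182
6.0 [ 474.285 -215.982   -0.108    0.567] 4.702808915471432
```

```bash
cat > ovl.py <<'E'
import sys,pickle
from fit import *
def ovl(d,x,y,z,yaw,c,r,k,name,pan=None):
    im=d['avg'][c[1]-r:c[1]+r,c[0]-r:c[0]+r,::-1].round().astype(np.uint8)
    im=cv2.resize(im,None,fx=k,fy=k,interpolation=cv2.INTER_CUBIC)
    def line(pts,col):
        q=np.array([(proj(d,p)-[c[0]-r,c[1]-r]+.5)*k-.5 for p in pts]);cv2.polylines(im,[q.round().astype(np.int32)],True,col,1,cv2.LINE_AA)
    t=np.linspace(0,2*np.pi,48,endpoint=False)
    for R,h in((18,0),(18,16),(16,56),(16,64)): line([[x+R*np.cos(a),y+R*np.sin(a),z+h] for a in t],(0,0,255))
    cc,s=np.cos(yaw),np.sin(yaw)
    for h in(0,5): line([[x+cc*u-s*v,y+s*u+cc*v,z+h] for u,v in((-15,-4),(-26.5,-4),(-26.5,4),(-15,4))],(255,0,0))
    if pan:
        for R,h in((33,34),(21,34),(21,40)): line([[pan[0]+R*np.cos(a),pan[1]+R*np.sin(a),h] for a in t],(0,160,0))
        cc,s=np.cos(.18),np.sin(.18)
        line([[pan[0]+cc*u-s*v,pan[1]+s*u+cc*v,34] for u,v in((-21,-6),(-33,-6),(-33,6),(-21,6))],(255,0,255))
    cv2.imwrite(f'pics/{name}.png',im)
if __name__=='__main__':
    d=pickle.load(open('ov.pkl','rb'))['scene'];d0=pickle.load(open('d0.pkl','rb'))['scene']
    ovl(d,533.5,5.1,98.3,.24,(324,195),25,16,'o1',(532.2,-.5))
    ovl(d0,474.1,-216.1,0,-.14,(360,242),16,20,'o2')
    ovl(d0,470.3,-220.2,0,-.16,(360,242),16,20,'o3')
    a=cv2.imread('pics/o1.png');b=cv2.imread('pics/o2.png')
    cv2.imwrite('pics/o23.png',cv2.resize(cv2.hconcat([b,cv2.imread('pics/o3.png')]),(800,400)))
E
python3 ovl.py
```

```text
(no output)
```

View pics/o1.png

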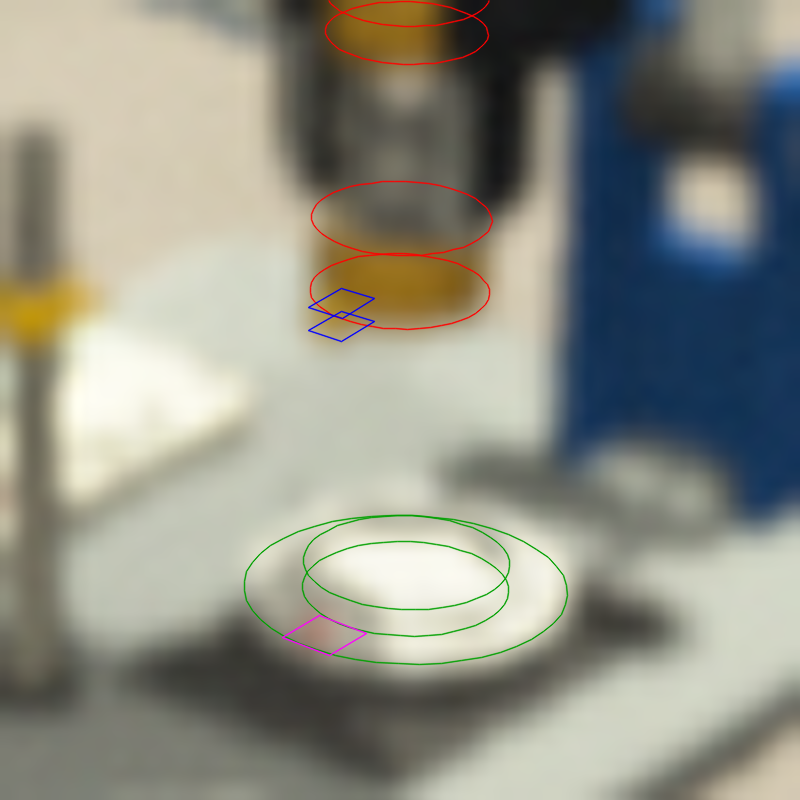

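View pics/o23.png

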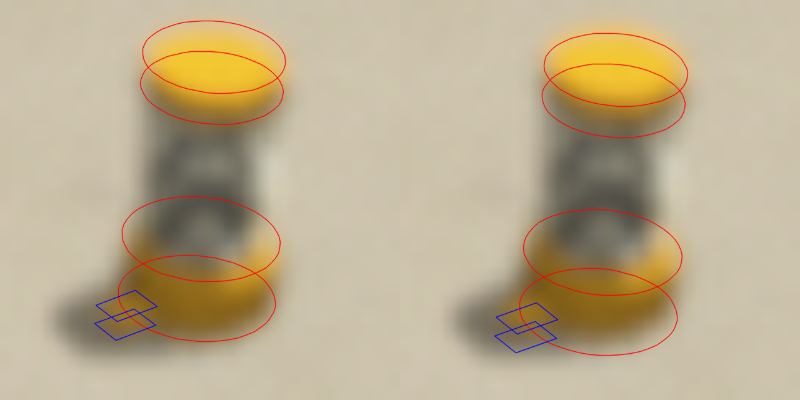

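```bash
python3 - <<'E'
from h import *
import pickle
from scipy.optimize import minimize
np.set_printoptions(precision=2,suppress=True)
d=pickle.load(open('d0.pkl','rb'))['top']
def fitdisc(I,box,X0,z,R,dark=False):
    x0,y0,x1,y1=box;Y=I[y0:y1,x0:x1];ss=8
    t=np.linspace(0,2*np.pi,64,endpoint=False)
    def rend(x,y,R,b):
        m=np.zeros(((y1-y0)*ss,(x1-x0)*ss),np.uint8)
        q=np.array([(proj(d,[x+R*np.cos(a),y+R*np.sin(a),z])-[x0,y0]+.5)*ss-.5 for a in t])
        cv2.fillConvexPoly(m,(q*16).round().astype(np.int32),255,shift=4)
        m=cv2.resize(m.astype(np.float32)/255,(x1-x0,y1-y0),interpolation=cv2.INTER_AREA)
        return cv2.GaussianBlur(m,(0,0),abs(b)+.05)
    def cost(p):
        m=rend(*p).ravel();A=np.stack([m,np.ones(m.size)],1);c,*_=np.linalg.lstsq(A,Y.ravel(),rcond=None);return ((Y.ravel()-A@c)**2).mean()
    s=np.array([*X0,R,.5])
    r=minimize(cost,s,method='Nelder-Mead',options=dict(initial_simplex=s+np.vstack([np.zeros(4),np.diag([3,3,2,.3])]),xatol=.02,fatol=1e-6))
    return r.x,r.fun
I=d['avg']
gray=I.mean(-1)
print('pan',fitdisc(gray,(300,182,329,210),(534,3),34,33))
print('pan',fitdisc(gray,(303,184,327,208),(534,3),34,33))
Yl=(I[...,0]+I[...,1])/2-I[...,2]
print('cap',fitdisc(Yl,(390,211,404,225),(472,-217),64,16),fitdisc(Yl,(391,210,405,224),(472,-217),64,16))
E
```

```text
pan (array([534.8 ,   3.41,  32.58,   0.2 ]), np.float64(563.0878228225042))
pan (array([534.88,   3.45,  32.81,   0.24]), np.float64(207.47420815941393))
cap (array([ 473.1 , -216.08,   15.54,    0.42]), np.float64(78.07365885547404)) (array([ 473.4 , -216.06,   15.56,    0.43]), np.float64(21.056995026847762))
```

```bash
python3 -m inch '0.025 -0.0044 -0.0006 0.02 0 0 0;0.025 0 0 0.02 0 0 0;0.025 0 0 0.015 0 0 0;0.025 0 0 0 0 0 0;0.025 0 0 0 0 0 0'; python3 look.py ov2 3 scene:330,195,25,16;python3 go.py 535 2.2 64 3.322
python3 - <<'E'
from ovl import *
d=pickle.load(open('ov2.pkl','rb'))['scene']
ovl(d,535,2.2,43.5,.18,(324,200),20,20,'o4',(535,2.2))
E
python3 fit.py ov2.pkl 43.5 534 1 312,199,335,211
```

```text
time: 8.0
tcp_pos: [535.5, 2.4, 73.7]
tool_rot: [-3.141, 0.001, -2.961]
ft_force: [0.5, -0.3, -0.6]
gripper_width: 0.334
pos [535.6288   2.5203  73.9782] rot [ 3.1416  0.0012 -2.9604] t 8.15 F [ 0.7447  0.1345 -1.5297] g 0.33644268182865544
shift [ 0.0007 -0.0002  0.01  ] norm 0.01000310826778922 rot [0.     0.0012 0.0008]
4.0 [537.85    5.984   0.23    0.758] 1.883200256498547
6.0 [537.859   5.995   0.239   0.769] 1.8821324551653908
```

View pics/o4.png

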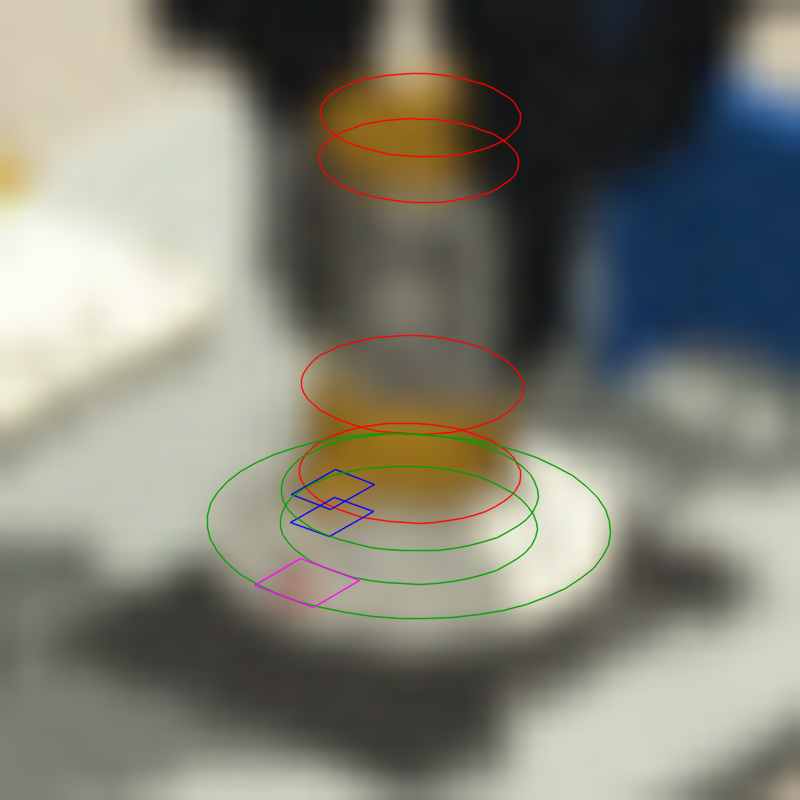

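View pics/ov2_0.png

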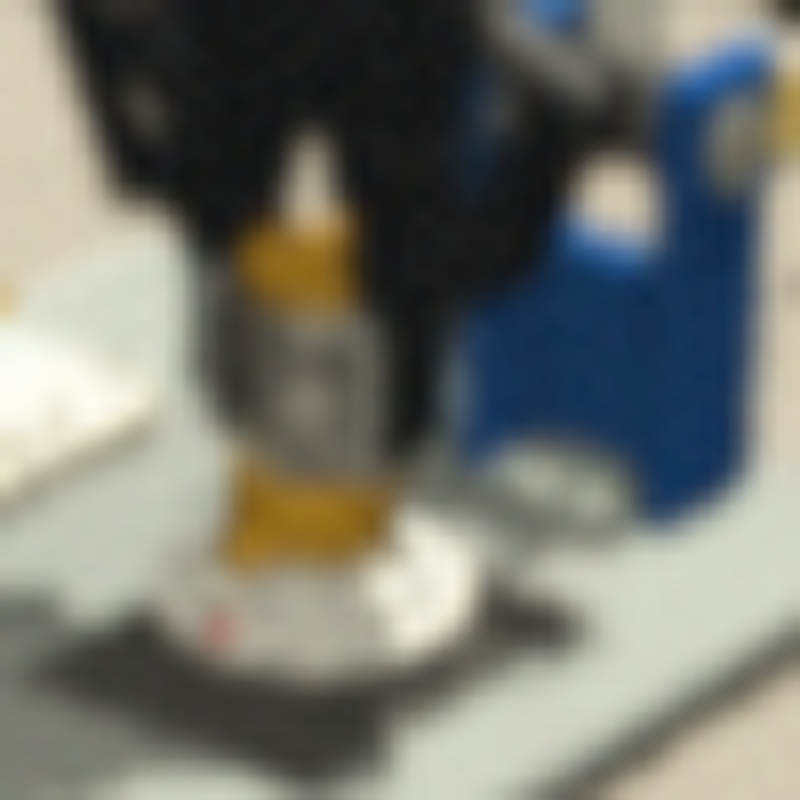

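```bash
python3 -m inch '0.025 0.0006 0 0.002 0 0 0.02;0.025 0 0 0.003 0 0 0;0.025 0 0 0.003 0 0 0;0.025 0 0 0.002 0 0 0;0.025 0 0 0 0 0 0';python3 go.py 535 2.2 62.5 3.302;python3 look.py ov3 3 scene:324,200,20,20
```

```text
time: 8.78
tcp_pos: [534.5, 2.4, 63.2]
tool_rot: [3.141, -0.0, -2.98]
ft_force: [-1.2, -0.4, 1.5]
gripper_width: 0.336
pos [534.4525   2.4061  63.1514] rot [ 3.1415 -0.0004 -2.9804] t 8.775 F [-1.2135 -0.353   1.5478] g 0.3360773090377357
shift [-0.0005 -0.0003  0.0007] norm 0.0008755497502949692 rot [ 0.0001 -0.0004  0.0008]
```

View pics/ov3_0.png

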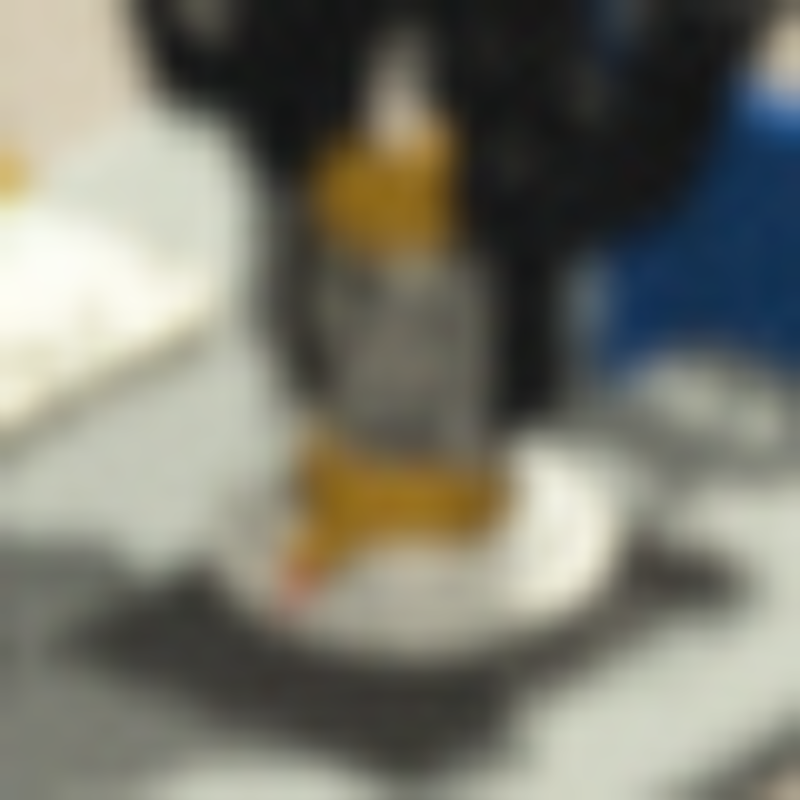

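```bash
python3 -m inch '0.025 -0.0003 0 0.001 0 0 0;0.025 0 0 0 0 0 0;0.045 0 0 0 0 0 0;0.06 0 0 0 0 0 0;0.06 0 0 0 0 0 0';python3 go.py 535 2.2 180 3.302;python3 look.py ov4 2 scene:324,200,20,20
```

```text
time: 9.55
tcp_pos: [535.0, 2.5, 62.3]
tool_rot: [-3.142, 0.0, -2.98]
ft_force: [0.1, 0.2, -0.1]
gripper_width: 0.703
pos [534.9686   2.4528  62.2589] rot [-3.1416  0.0002 -2.9804] t 9.55 F [ 0.1231  0.2441 -0.0593] g 0.7032738129235959
shift [-0.     -0.0003 -0.1177] norm 0.11774136998721627 rot [-0.      0.0002  0.0008]
```

View pics/ov4_0.png

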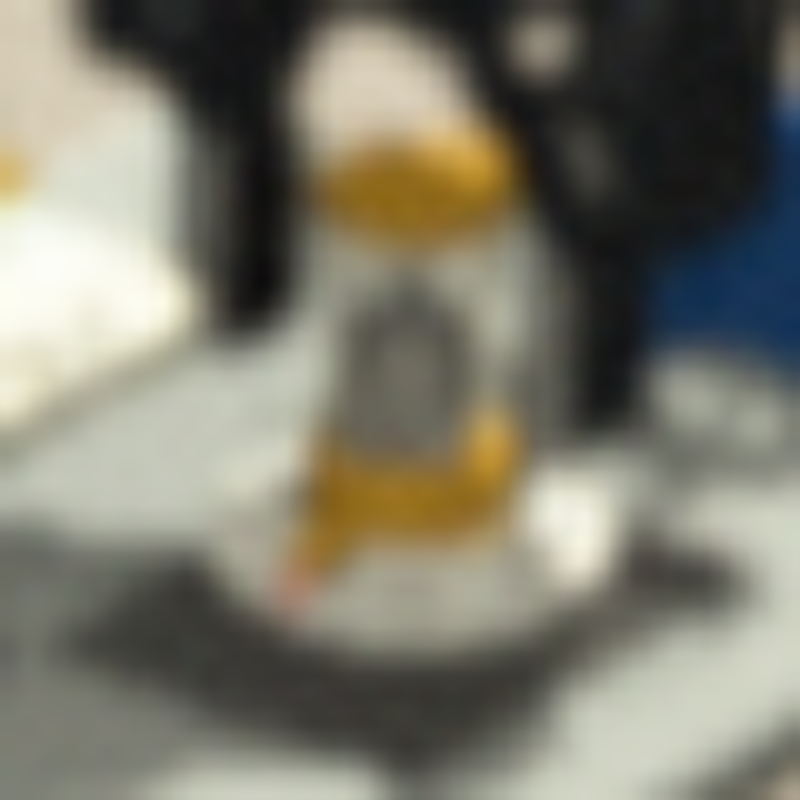

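```bash
python3 -m inch '0.06 0 0 -0.03 0 0 0;0.06 0 0 -0.05 0 0 0;0.05 0 0 -0.06 0 0 0;0 0 0 -0.06 0 0 0;0 0 0 -0.06 0 0 0;0 0 0 -0.05 0 0 0;0 0 0 0 0 0 0';python3 go.py 690 -20 370 3.302
python3 - <<'E'
from h import *
import pickle
np.set_printoptions(precision=1,suppress=True)
d=pickle.load(open('d0.pkl','rb'))
print(atz(d['top'],[326.8,133.4],294),atz(d['top'],[294.8,139.4],274),atz(d['top'],[307.4,153.7],104))
c,s=np.cos(.18),np.sin(.18)
W=lambda x,y,z:np.array([535+c*x-s*y,2.2+s*x+c*y,z])
for th in(1.5,1.6,1.7):
    h=W(105-190*np.cos(th),-50,104+190*np.sin(th));q=W(105-170*np.cos(th),25,104+170*np.sin(th))
    print(th,h,[proj(d[k],h) for k in('top','scene')],q,[proj(d[k],q) for k in('top','scene')])
E
```

```text
time: 10.52
tcp_pos: [536.4, 2.2, 376.4]
tool_rot: [3.141, 0.008, -2.981]
ft_force: [0.1, 0.2, -1.9]
gripper_width: 0.001
pos [536.4098   2.1737 376.4245] rot [ 3.1413  0.0077 -2.9805] t 10.525 F [ 0.0639  0.173  -1.9078] g 0.0013887600397858612
shift [-0.148  -0.0465  0.0075] norm 0.15531546837758084 rot [0.0003 0.0077 0.0006]
[655.1 -22.  294. ] [644.7  50.9 274. ] [639.9  22.6 104. ]
1.5 [634.  -30.6 293.5] [array([330.6, 142.7]), array([356.8, 125.6])] [622.   43.4 273.6] [array([298. , 149.2]), array([337.2, 127. ])]
1.6 [652.7 -27.2 293.9] [array([329.1, 134.5]), array([360.2, 124.2])] [638.7  46.5 273.9] [array([296.7, 142. ]), array([340.2, 125.8])]
1.7 [671.3 -23.8 292.4] [array([327.6, 126.5]), array([363.4, 123.3])] [655.4  49.5 272.6] [array([295.5, 134.9]), array([343.2, 125.1])]
```

```bash
python3 -m inch '0 -0.0495 -0.0155 0 0 0 0;0 -0.0495 -0.0155 0 0 0 0;0 -0.0495 -0.0155 0 0 0 0;0 0 0 0 0 0 0;0 0 0 0 0 0 0';python3 look.py hd 2 scene:350,130,40,10 top:310,150,40,10; python3 go.py 690 -20 284 3.302
```

```text
time: 11.15
tcp_pos: [688.3, -19.9, 370.7]
tool_rot: [3.142, -0.003, -2.981]
ft_force: [-0.0, 0.1, -0.2]
gripper_width: -0.004
pos [688.1613 -19.4993 373.3671] rot [ 3.141   0.0014 -2.9803] t 11.35 F [0.1026 0.2894 0.4621] g -0.0008916925678976975
shift [-0.0016 -0.0008  0.0894] norm 0.08938739311006855 rot [0.0006 0.0014 0.0009]
```

View pics/hd_0.png

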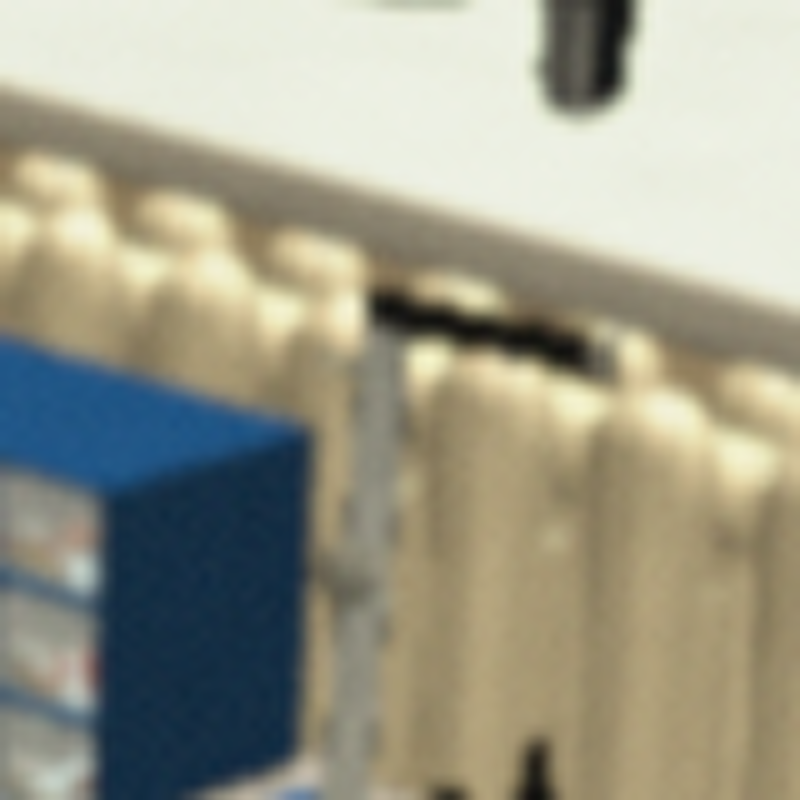

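View pics/hd_1.png

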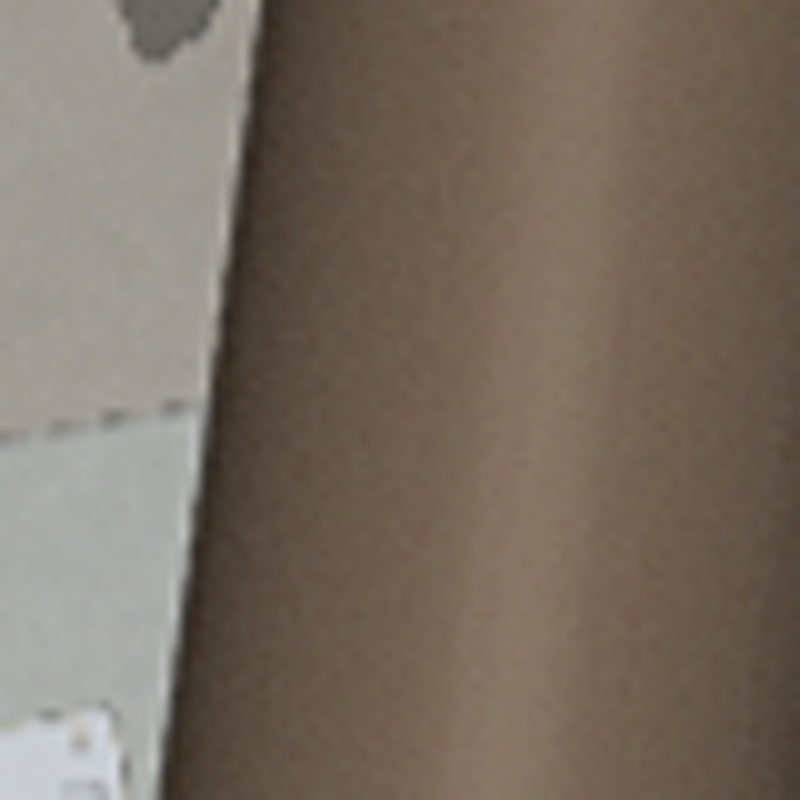

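```bash
python3 -m inch '0 -0.0015 -0.0008 0.04 0 0 0;0 0 0 0.0475 0 0 0;0 0 0 0 0 0 0;0 0.018 0 0 0 0 0;0 0.0285 0 0.0015 0 0 0;0 0.028 0 0.0055 0 0 0;0 0 0 0 0 0 0';python3 look.py hd2 1 scene:345,130,40,10; python3 go.py 690 -20 284 3.302
```

```text
time: 12.22
tcp_pos: [616.9, -32.5, 281.3]
tool_rot: [3.141, 0.004, -2.981]
ft_force: [-0.2, 0.0, 0.7]
gripper_width: 0.003
pos [617.6024 -32.0483 280.6762] rot [ 3.141   0.0036 -2.9804] t 12.275 F [0.2427 0.0284 0.5993] g -0.0036324471857212648
shift [-0.0734  0.0003 -0.0031] norm 0.07346849524994013 rot [0.0006 0.0036 0.0008]
```

View pics/hd2_0.png

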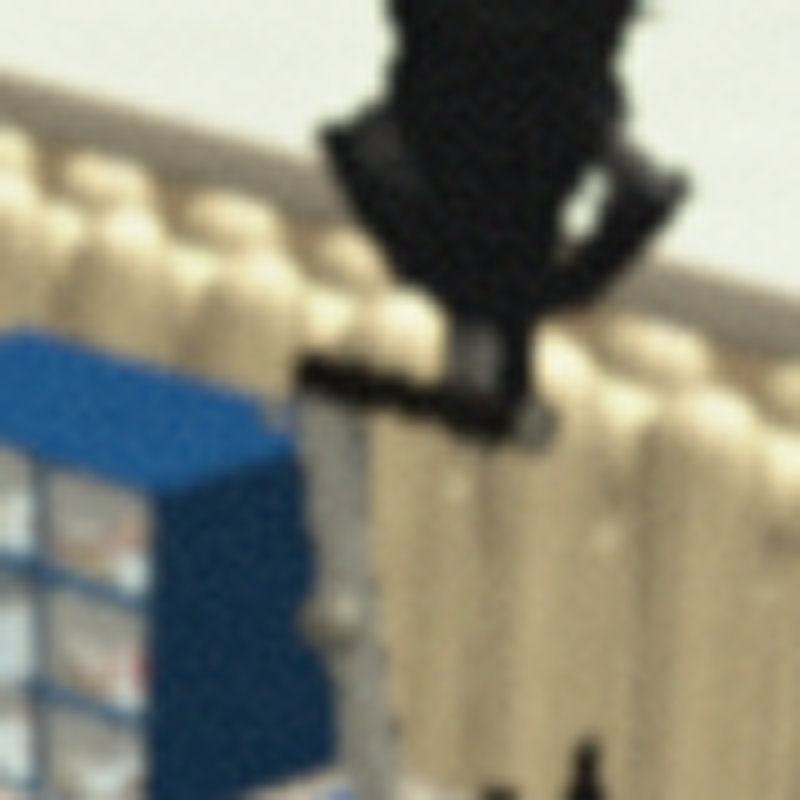

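```bash
python3 -m inch '0 0.027 0 0.0095 0 0 0;0 0.025 0 0.0135 0 0 0;0 0.0225 0 0.017 0 0 0;0 0.020 0 0.0205 0 0 0;0 0.0165 0 0.023 0 0 0;0 0 0 0 0 0 0';python3 look.py hd3 1 scene:330,160,40,10; python3 go.py 690 -20 284 3.302
```

```text
time: 13.02
tcp_pos: [508.5, -49.9, 194.4]
tool_rot: [-3.141, 0.001, -2.98]
ft_force: [0.6, 1.0, 0.4]
gripper_width: -0.0
pos [508.4645 -49.8474 194.8527] rot [-3.1415  0.0003 -2.9804] t 13.075 F [ 0.2843 -0.1041 -0.2647] g -0.002018409893972297
shift [-0.184   0.0003 -0.0891] norm 0.20443399352127792 rot [-0.0001  0.0003  0.0008]
```

View pics/hd3_0.png

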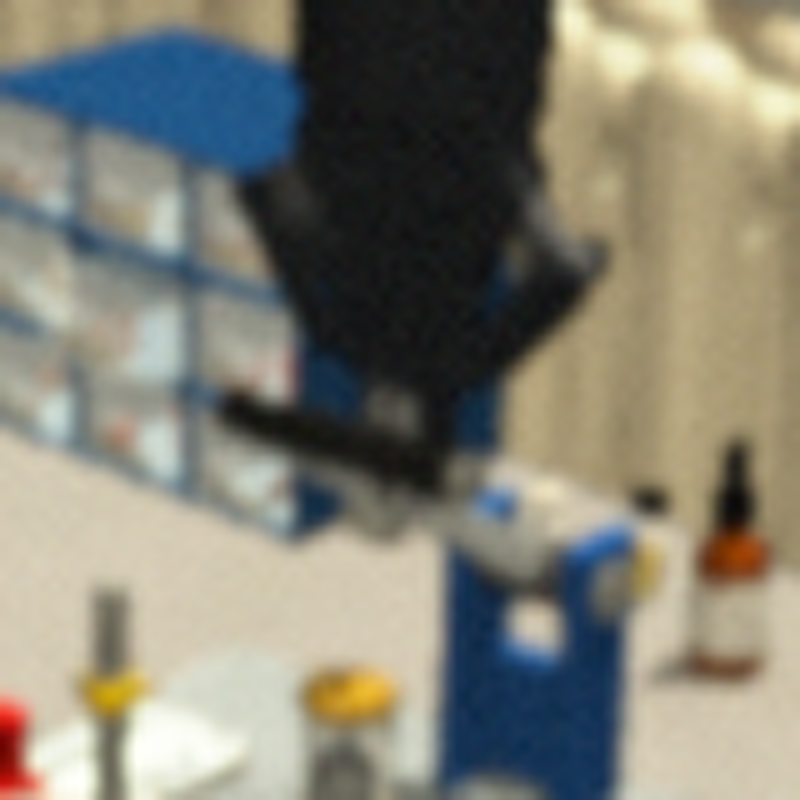

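```bash
python3 -m inch '0 0 0 -0.05 0 0 0;0 0.024 -0.003 0 0 0 0;0 0 0 0.022 0 0 0;0 0.012 0 0.027 0 0 0;0 0.008 0 0.025 0 0 0;0 0.005 0 0.023 0 0 0;0 0 0 0.003 0 0 0;0 0 0 0 0 0 0';python3 look.py pr 3 scene:330,180,40,10 top:314,195,40,10; python3 go.py 690 -20 284 3.302
```

```text
time: 14.08
tcp_pos: [460.6, -60.7, 145.0]
tool_rot: [-3.142, 0.001, -2.98]
ft_force: [0.2, 0.5, 0.7]
gripper_width: 0.003
pos [459.9912 -60.6186 144.7463] rot [ 3.1415  0.0009 -2.9801] t 14.375 F [ 0.2815  0.183  -0.3547] g 0.0010446274935454506
shift [-0.2337  0.0031 -0.139 ] norm 0.2719292567298597 rot [0.0001 0.0009 0.0011]
```

View pics/pr_0.png

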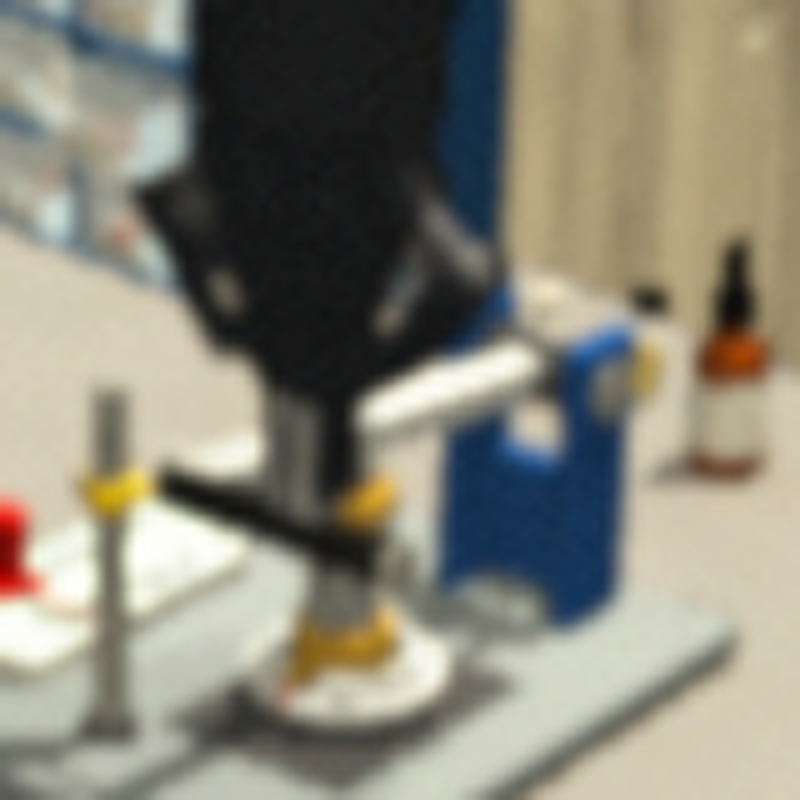

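View pics/pr_1.png

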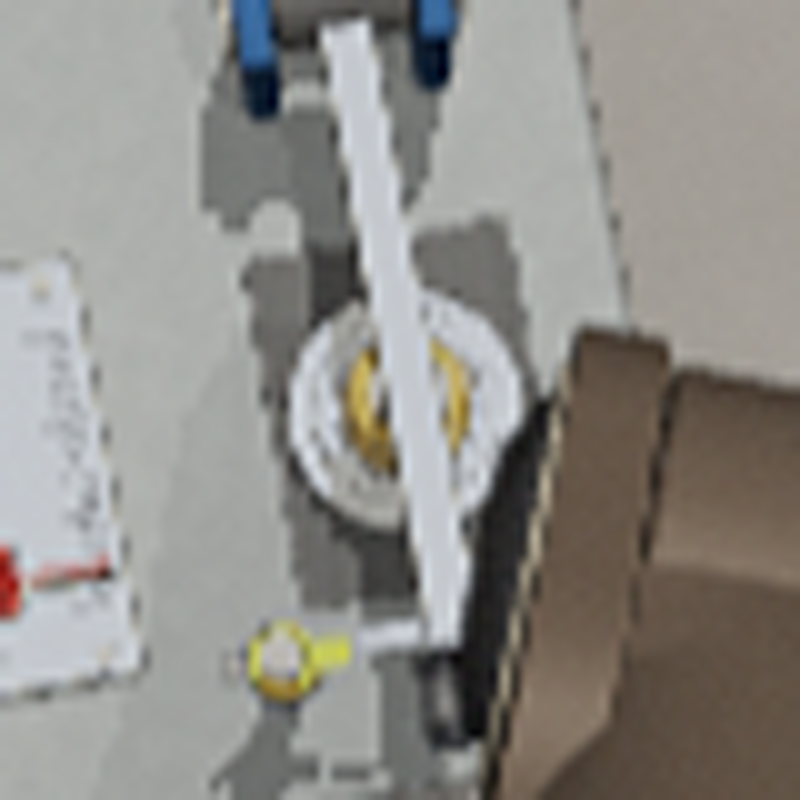

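```bash
cat > pt.py <<'E'
import sys,pickle
from h import *
np.set_printoptions(precision=2,suppress=True)
c,s=np.cos(.18),np.sin(.18)
PX,PY=535,2.2
W=lambda x,y,z,o=(0,0,0):np.array([PX+o[0]+c*x-s*y,PY+o[1]+s*x+c*y,z+o[2]])
if __name__=='__main__':
    f,th,cam=sys.argv[1],float(sys.argv[2]),sys.argv[3];cx,cy,r,k=map(int,sys.argv[4].split(','))
    d=pickle.load(open(f,'rb'))[cam]
    Q=lambda X:(proj(d,X)-[cx-r,cy-r]+.5)*k-.5
    P1=lambda L,y,h:W(105-L*np.cos(th)-h*np.sin(th)*-1,y,104+L*np.sin(th)+h*np.cos(th))
    print('ptr tip',Q(P1(170,25,0)),'root',Q(P1(170,7,0)),'handle in',Q(P1(190,7,0)),'handle out',Q(P1(190,-83,0)),'hinge',Q(W(105,0,104)))
    for z in(108,110,112,114,116): print(z,'mark tip y=28',Q(W(-65,28,z)),'post axis',Q(W(-65,45,z)))
    print('posttop',Q(W(-65,45,142)),'base',Q(W(-65,45,18)),'pan',Q(W(0,0,34)))
    im=d['avg'][cy-r:cy+r,cx-r:cx+r,::-1].round().astype(np.uint8)
    cv2.imwrite('pics/'+sys.argv[5]+'.png',cv2.resize(im,None,fx=k,fy=k,interpolation=cv2.INTER_CUBIC))
E
python3 pt.py pr.pkl .116 scene 308,188,13,30 p1; python3 pt.py pr.pkl .116 top 308,215,16,25 p2
```

```text
ptr tip [337.89 309.07] root [473.3  356.17] handle in [350.35 397.59] handle out [1063.21  648.92] hinge [1463.84   55.65]
108 mark tip y=28 [307.55 442.08] post axis [182.44 397.55]
110 mark tip y=28 [307.67 424.64] post axis [182.48 380.2 ]
112 mark tip y=28 [307.79 407.17] post axis [182.51 362.83]
114 mark tip y=28 [307.9  389.68] post axis [182.55 345.44]
116 mark tip y=28 [308.02 372.17] post axis [182.59 328.02]
posttop [183.06  99.56] base [ 180.85 1155.94] pan [882.5  936.04]
ptr tip [454.51 501.92] root [626.05 471.86] handle in [659.75 660.77] handle out [1518.21  510.05] hinge [  411.82 -1105.73]
108 mark tip y=28 [428.04 522.69] post axis [267.87 550.76]
110 mark tip y=28 [428.01 522.07] post axis [267.6  550.19]
112 mark tip y=28 [427.98 521.46] post axis [267.32 549.62]
114 mark tip y=28 [427.95 520.84] post axis [267.05 549.04]
116 mark tip y=28 [427.93 520.22] post axis [266.77 548.47]
posttop [263.08 540.81] base [279.43 574.76] pan [576.78 -76.94]
```

View pics/p1.png

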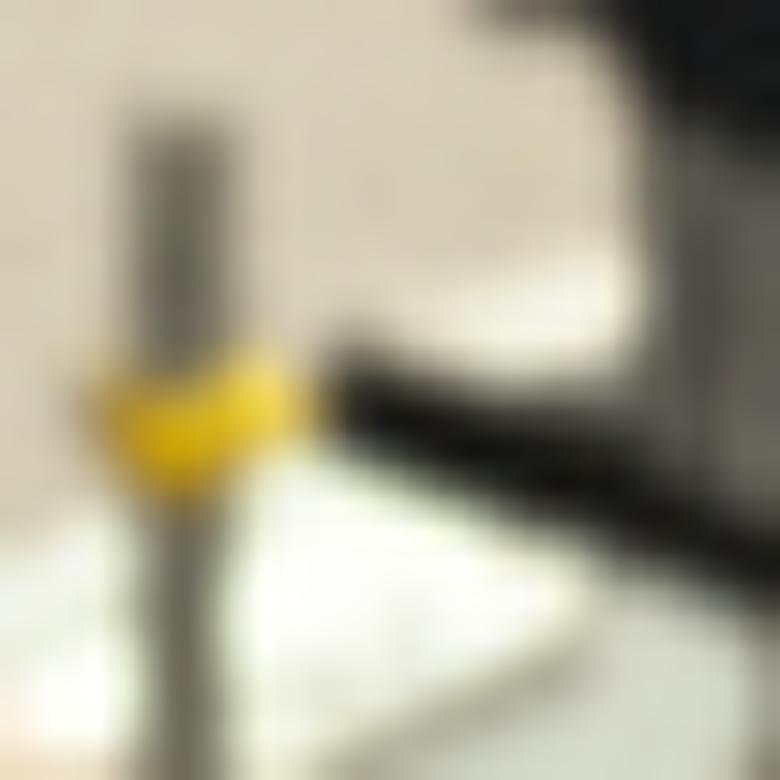

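View pics/p2.png

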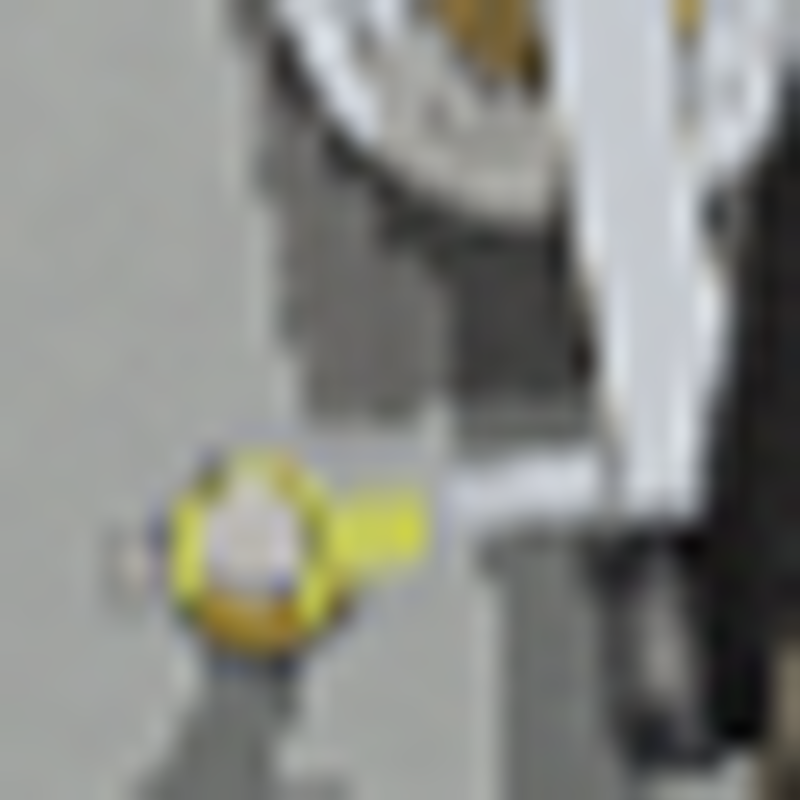

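```bash
cat > df.py <<'E'
import sys,pickle
from h import *
a=pickle.load(open('d0.pkl','rb'))['scene']['avg'];b=pickle.load(open(sys.argv[1],'rb'))['scene']['avg']
cx,cy,r,k=map(int,sys.argv[2].split(','))
D=np.clip((b-a)*4+128,0,255)[cy-r:cy+r,cx-r:cx+r,::-1].astype(np.uint8)
cv2.imwrite('pics/'+sys.argv[3]+'.png',cv2.resize(D,None,fx=k,fy=k,interpolation=cv2.INTER_CUBIC))
E
python3 df.py pr.pkl 308,188,13,30 df1
python3 - <<'E'
from h import *
np.set_printoptions(precision=2,suppress=True)
a=grab_frame('scene')
for q in('pointer_tip','mark_line','press_handle'):
    print(q,[(np.array(x['pixel']),((np.array(x['pixel'])-[295,175]+.5)*30),x['p']) for x in pinpoint(q,a)[:2]])
E
```

```text
pointer_tip [(array([305.6, 183.4]), array([333., 267.]), 0.76)]
mark_line [(array([306.2, 189. ]), array([351., 435.]), 0.5)]
press_handle [(array([324. , 192.3]), array([885., 534.]), 0.7)]
```

View pics/df1.png

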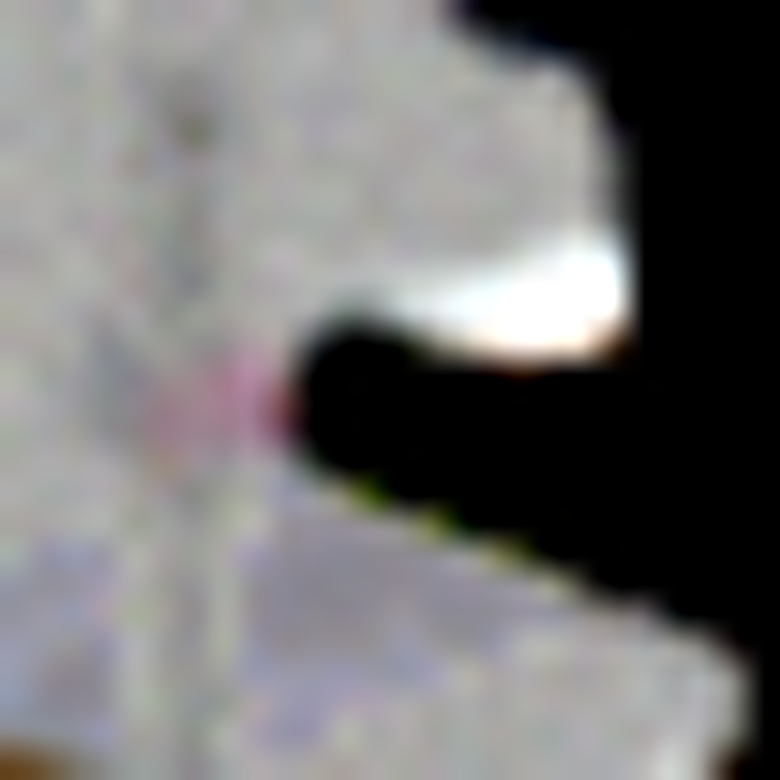

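```bash
cat > mk.py <<'E'
from pt import *
from scipy.optimize import minimize
d=pickle.load(open('d0.pkl','rb'))['scene']
I=np.mean([pickle.load(open(f,'rb'))['scene']['avg'] for f in('d0.pkl','ov.pkl','hd3.pkl','pr.pkl') if 'scene' in pickle.load(open(f,'rb'))],0) if 0 else d['avg']
def rend(polys,box,blur,ss=8):
    x0,y0,x1,y1=box;m=np.zeros(((y1-y0)*ss,(x1-x0)*ss),np.uint8)
    for pts in polys:
        q=np.array([(proj(d,p)-[x0,y0]+.5)*ss-.5 for p in pts])
        h=cv2.convexHull((q*16).round().astype(np.int32)).reshape(-1,2);cv2.fillConvexPoly(m,h,255,shift=4)
    m=cv2.resize(m.astype(np.float32)/255,(x1-x0,y1-y0),interpolation=cv2.INTER_AREA)
    return cv2.GaussianBlur(m,(0,0),abs(blur)+.05)
t=np.linspace(0,2*np.pi,32,endpoint=False)
def cyl(x,y,r,z0,z1): return [W(x+r*np.cos(a),y+r*np.sin(a),z) for a in t for z in(z0,z1)]
def frontcyl(x,y,r,z0,z1): # excludes top face: lower hull of the top circle approximated by front half
    V=np.array([-309,-898.]);X0=W(x,y,0)[:2];u=(V-X0);ang=np.arctan2(u[1],u[0])-.18
    tt=ang+np.linspace(-np.pi/2,np.pi/2,17)
    return [W(x+r*np.cos(a),y+r*np.sin(a),z) for a in tt for z in(z0,z1)]
def fit(Y,box,gen,x0,step):
    Yc=Y[box[1]:box[3],box[0]:box[2]]
    def cost(p):
        m=rend(gen(p),box,p[-1]).ravel();A=np.stack([m,np.ones(m.size)],1);cc,*_=np.linalg.lstsq(A,Yc.ravel(),rcond=None);return ((Yc.ravel()-A@cc)**2).mean()
    r=minimize(cost,x0,method='Nelder-Mead',options=dict(initial_simplex=np.array(x0)+np.vstack([np.zeros(len(x0)),np.diag(step)]),xatol=.01,fatol=1e-7,maxiter=600))
    return r.x,r.fun,Yc.var()
if __name__=='__main__':
    dark=-I.mean(-1)
    # post top: params x-shift along image ~ tester y shift, ztop
    for g,n in((cyl,'full'),(frontcyl,'front')):
        print('post',n,fit(dark,(296,174,307,185),lambda p:[g(-65,p[0],6,100,p[1])],[45,142,.7],[2,3,.3]))
    Yl=I[...,:2].mean(-1)-I[...,2]
    box=(295,181,311,196)
    print('ring',fit(Yl,box,lambda p:[cyl(-65,p[4],p[2],p[0]-p[1],p[0]+p[1]),[W(-65+a,b,p[0]+h) for a in(-2.5,2.5) for b in(p[3],40) for h in(-2.5,2.5)]],[111,4,9,28,45,.7],[2,1,1,2,1,.3]))
E
python3 mk.py
```

```text
post full (array([ 45.43, 136.5 ,   0.77]), np.float64(8.203824378562645), np.float64(801.0492035304208))
post front (array([ 45.25, 138.73,   0.76]), np.float64(6.4908963747321495), np.float64(801.0492035304208))
ring (array([105.53,   1.28,   9.92,  38.51,  42.29,   0.86]), np.float64(91.50159389059314), np.float64(937.6354858398438))
```

```bash
cat > cal.py <<'E'
from mk import *
import mk
def fit2(Yimg,box,gens,p0,steps,blur0=.7,off=None):
    # gens: list of polys lists (ordered, later paint over earlier) each own amplitude; p: du,dv,blur
    x0,y0,x1,y1=box;ss=8
    def ims(du,dv,b,ex):
        lab=np.zeros(((y1-y0)*ss,(x1-x0)*ss),np.uint8)
        for i,pts in enumerate(gens(ex)):
            q=np.array([(proj(d,p)+[du,dv]-[x0,y0]+.5)*ss-.5 for p in pts])
            h=cv2.convexHull((q*16).round().astype(np.int32)).reshape(-1,2);cv2.fillConvexPoly(lab,h,i+1,shift=4)
        n=len(gens(ex));out=[]
        for i in range(n+1):
            m=cv2.resize((lab==i).astype(np.float32),(x1-x0,y1-y0),interpolation=cv2.INTER_AREA)
            out.append(cv2.GaussianBlur(m,(0,0),abs(b)+.05).ravel())
        return np.stack(out,1)
    Yc=Yimg[y0:y1,x0:x1].reshape(-1,Yimg.shape[2])
    def cost(p):
        A=ims(p[0],p[1],p[2],p[3:]);cc,*_=np.linalg.lstsq(A,Yc,rcond=None);return ((Yc-A@cc)**2).mean()
    s=np.array([0,0,blur0,*p0])
    r=minimize(cost,s,method='Nelder-Mead',options=dict(initial_simplex=s+np.vstack([np.zeros(len(s)),np.diag([1,1,.3,*steps])]),xatol=.01,fatol=1e-6,maxiter=800))
    return r.x,r.fun
if __name__=='__main__':
    for f in('hd3.pkl','hd2.pkl','hd.pkl'):
        I=pickle.load(open(f,'rb'))['scene']['avg']
        pc=proj(d,W(0,0,95)).round().astype(int)
        box=(pc[0]-10,pc[1]-6,pc[0]+11,pc[1]+4)
        disc=lambda z,r:[W(r*np.cos(a),r*np.sin(a),z) for a in t]
        print(f,box,'cap',fit2(I,box,lambda e:[cyl(0,0,15,60,92),cyl(0,0,16,90,98),disc(98,16)],[],[]))
E
python3 cal.py; python3 - <<'E'
import pickle,cv2,numpy as np
I=pickle.load(open('hd3.pkl','rb'))['scene']['avg']
cv2.imwrite('pics/hp.png',cv2.resize(I[180:220,290:345,::-1].astype(np.uint8),None,fx=14,fy=14,interpolation=cv2.INTER_CUBIC))
E
```

```text
hd3.pkl (np.int64(314), np.int64(183), np.int64(335), np.int64(193)) cap (array([-0.04,  0.91,  0.68]), np.float64(620.243943317931))
hd2.pkl (np.int64(314), np.int64(183), np.int64(335), np.int64(193)) cap (array([0.07, 0.98, 0.72]), np.float64(564.3940594543625))
hd.pkl (np.int64(314), np.int64(183), np.int64(335), np.int64(193)) cap (array([0.05, 0.99, 0.74]), np.float64(551.5776929963877))
```

View pics/hp.png

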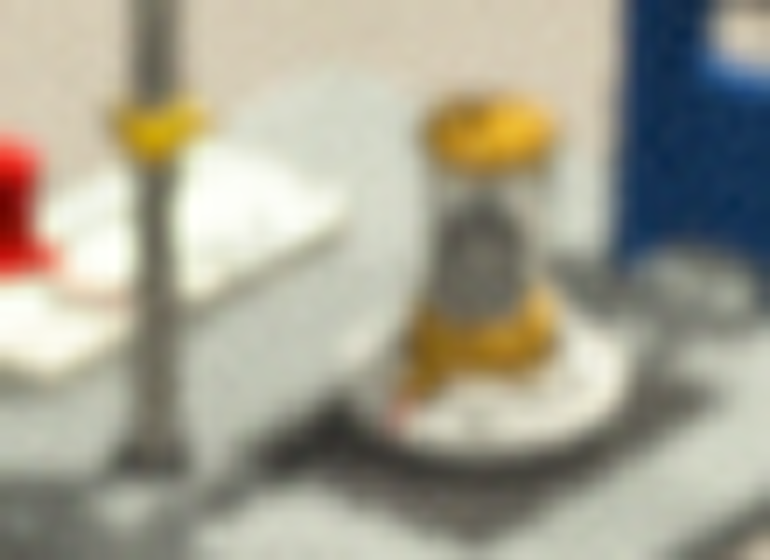

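```bash
python3 - <<'E'
from ovl import *
from pt import W
d=pickle.load(open('hd3.pkl','rb'))['scene']
ovl(d,535,2.2,34,.18,(324,198),16,25,'o5',(535,2.2))
# post & mark overlay
im=cv2.imread('pics/o5.png')
d0=d
c=(306,192);r=18;k=22
im=d['avg'][c[1]-r:c[1]+r+6,c[0]-r:c[0]+r,::-1].round().astype(np.uint8)
im=cv2.resize(im,None,fx=k,fy=k,interpolation=cv2.INTER_CUBIC)
def line(pts,col):
    q=np.array([(proj(d,p)-[c[0]-r,c[1]-r]+.5)*k-.5 for p in pts]);cv2.polylines(im,[q.round().astype(np.int32)],True,col,1,cv2.LINE_AA)
t=np.linspace(0,2*np.pi,48,endpoint=False)
for z in(18,142,112): line([W(-65+6*np.cos(a),45+6*np.sin(a),z) for a in t],(0,0,255))
line([W(-65,45,112),W(-65,28,112)],(255,0,0))
cv2.imwrite('pics/o6.png',cv2.resize(im,None,fx=.7,fy=.7))
E
```

```text
(no output)
```

View pics/o5.png

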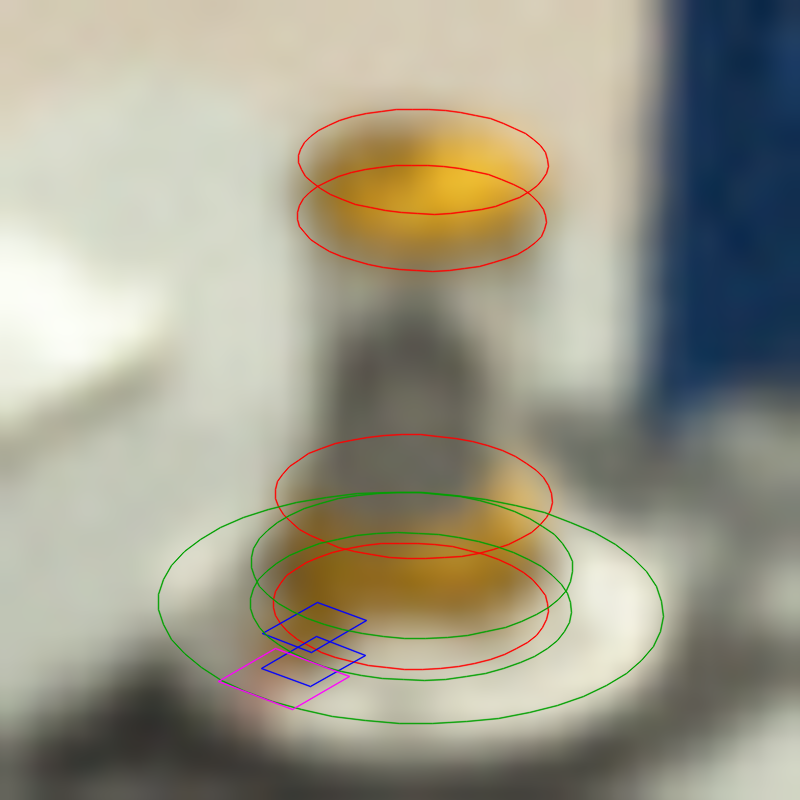

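View pics/o6.png

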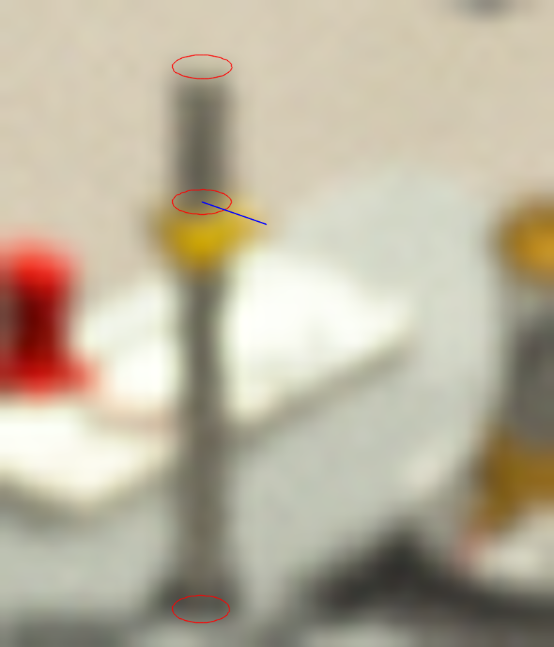

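```bash
python3 -m inch '0 0.001 0 0.003 0 0 0;0 0 0 0.003 0 0 0;0 0 0 0.002 0 0 0;0 0 0 0.002 0 0 0;0 0 0 0 0 0 0';python3 look.py ps 4 scene:308,188,13,30 top:308,215,16,25; python3 go.py 690 -20 284 3.302;python3 pt.py ps.pkl .0625 scene 308,188,13,30 p3;python3 df.py ps.pkl 308,188,13,30 df3
```

```text
time: 15.2
tcp_pos: [458.4, -61.0, 134.0]
tool_rot: [3.142, -0.0, -2.981]
ft_force: [-0.3, 0.2, 2.5]
gripper_width: -0.002
pos [458.316  -60.936  134.1092] rot [ 3.1415 -0.0005 -2.9803] t 15.6 F [-0.2667 -0.2765  0.6854] g 0.0015168975438554543
shift [-0.2352  0.0032 -0.15  ] norm 0.27896321094518023 rot [ 0.     -0.0005  0.0009]
ptr tip [332.29 391.12] root [467.32 438.73] handle in [343.94 490.8 ] handle out [1054.44  745.09] hinge [1463.84   55.65]
108 mark tip y=28 [307.55 442.08] post axis [182.44 397.55]
110 mark tip y=28 [307.67 424.64] post axis [182.48 380.2 ]
112 mark tip y=28 [307.79 407.17] post axis [182.51 362.83]
114 mark tip y=28 [307.9  389.68] post axis [182.55 345.44]
116 mark tip y=28 [308.02 372.17] post axis [182.59 328.02]
posttop [183.06  99.56] base [ 180.85 1155.94] pan [882.5  936.04]
```

View pics/ps_0.png

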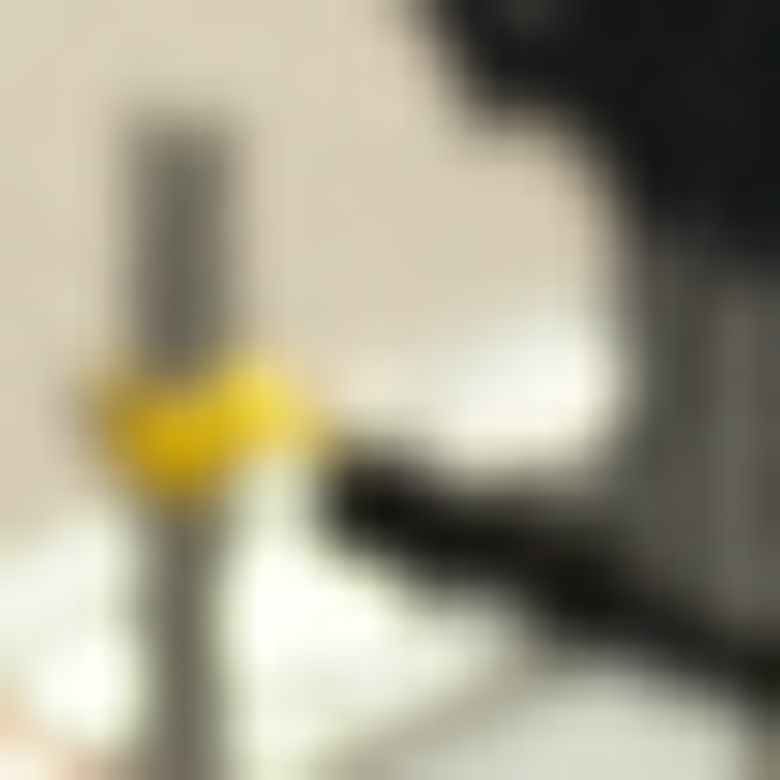

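View pics/df3.png

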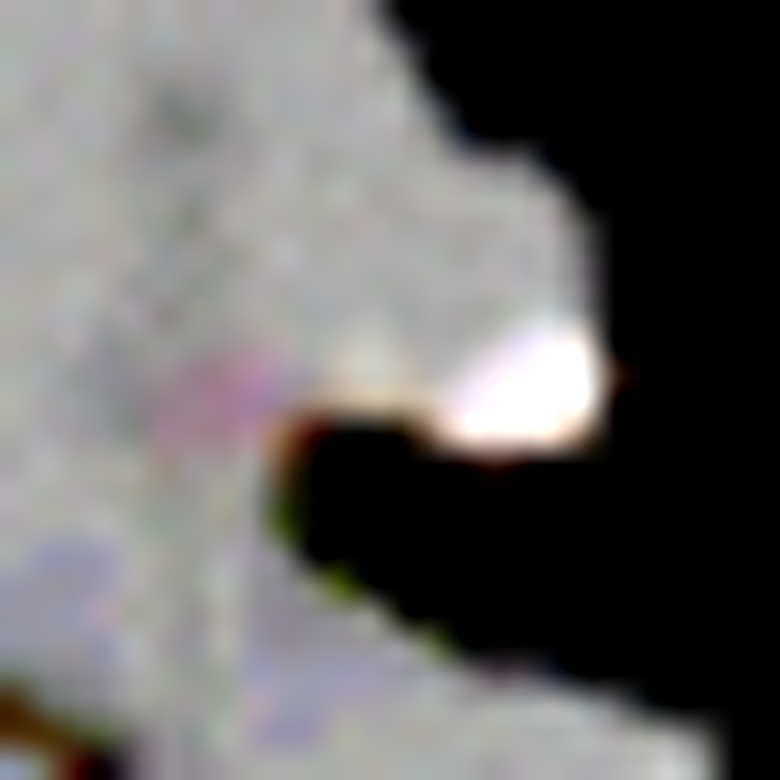

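View pics/ps_1.png

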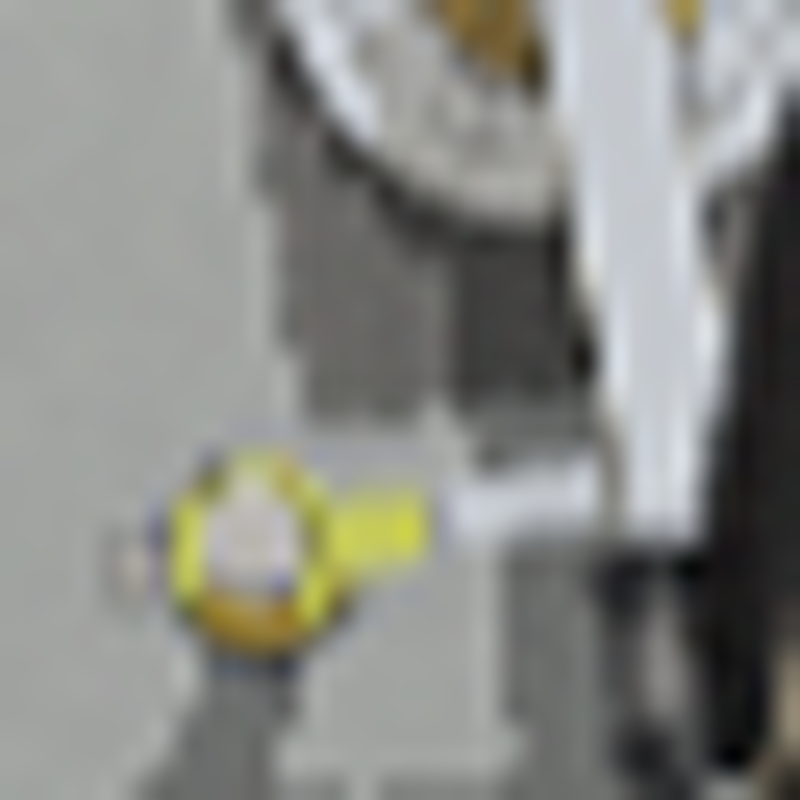

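```bash
python3 -m inch '0 0 0 0.001 0 0 0;0 0 0 0.001 0 0 0;0 0 0 0 0 0 0;0 0 0 -0.04 0 0 0;0 0 -0.03 -0.06 0 0 0;0 0 -0.06 -0.02 0 0 0;0 0 -0.06 0 0 0 0;0 0 0 0 0 0 0';python3 look.py pt1 4 scene:308,188,13,30 top:300,195,40,10; python3 go.py 690 -20 284 3.302;python3 df.py pt1.pkl 308,188,13,30 df4
python3 pt.py pt1.pkl .0515 scene 308,188,13,30 p5
```

```text
time: 16.6
tcp_pos: [481.6, -211.4, 248.3]
tool_rot: [-3.139, 0.0, -2.987]
ft_force: [-0.6, 1.0, 0.2]
gripper_width: 0.001
pos [ 482.3298 -205.1613  247.8724] rot [ 3.1411 -0.     -2.9786] t 17.0 F [-0.2017 -0.1145 -0.0334] g 9.51533142818855e-05
shift [-0.235   0.149  -0.0361] norm 0.28056519762889226 rot [ 0.0005 -0.      0.0026]
ptr tip [331.51 407.79] root [466.46 455.5 ] handle in [343.04 509.73] handle out [1053.05  764.6 ] hinge [1463.84   55.65]
108 mark tip y=28 [307.55 442.08] post axis [182.44 397.55]
110 mark tip y=28 [307.67 424.64] post axis [182.48 380.2 ]
112 mark tip y=28 [307.79 407.17] post axis [182.51 362.83]
114 mark tip y=28 [307.9  389.68] post axis [182.55 345.44]
116 mark tip y=28 [308.02 372.17] post axis [182.59 328.02]
posttop [183.06  99.56] base [ 180.85 1155.94] pan [882.5  936.04]
```

View pics/pt1_0.png

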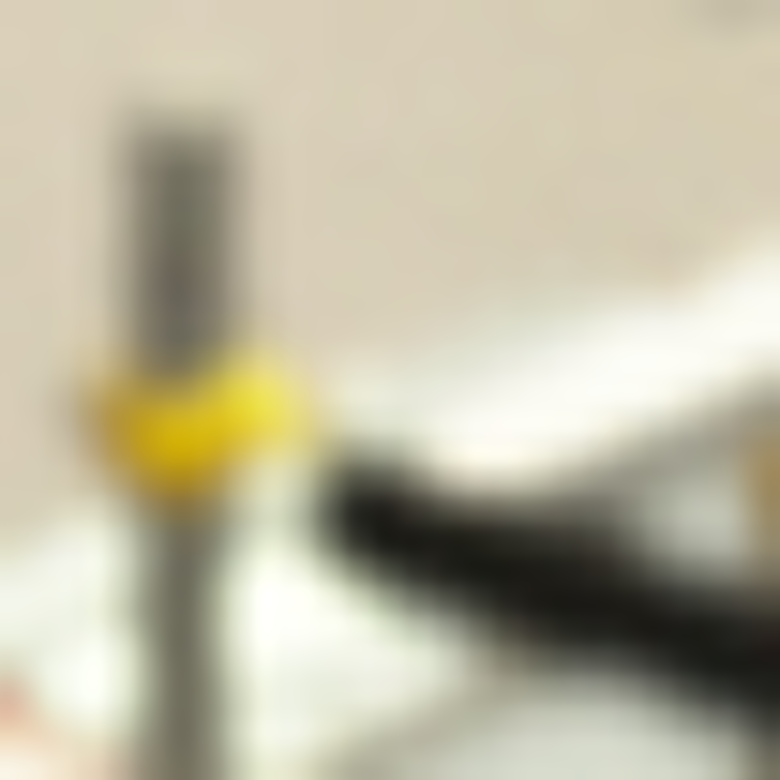

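View pics/df4.png

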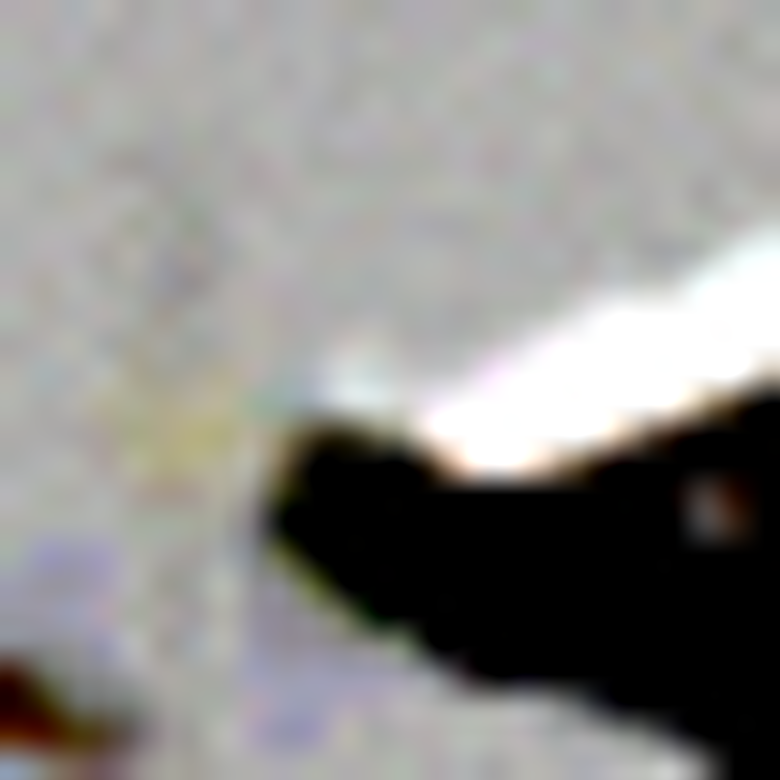

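View pics/pt1_1.png

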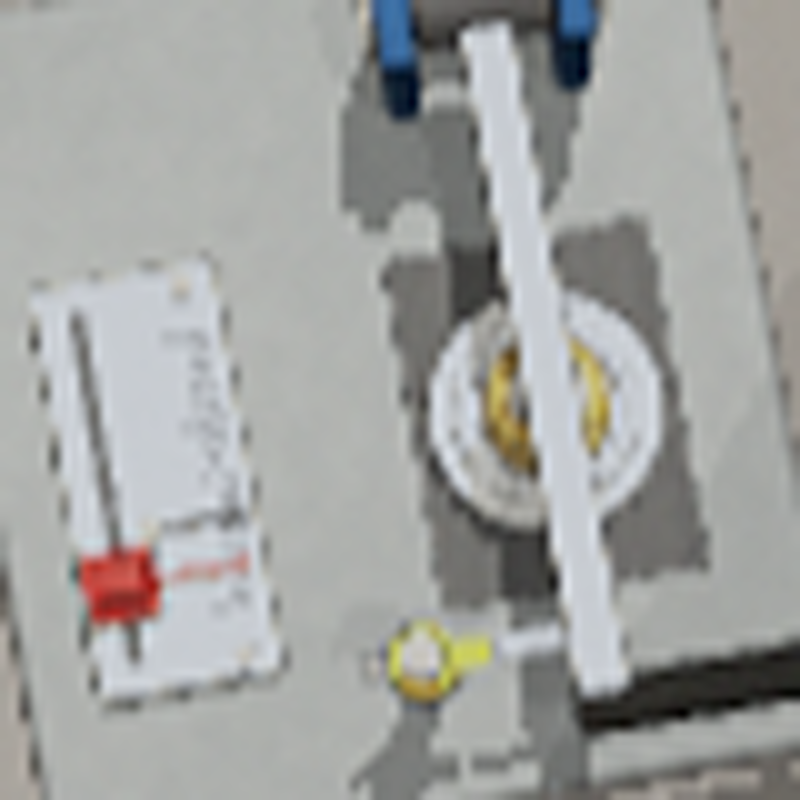

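```bash
python3 - <<'E'
from h import *
np.set_printoptions(precision=2,suppress=True)
for i in range(3):
    for cam,o in(('scene',(295,175)),('top',(260,155))):
        a=grab_frame(cam)
        for q in('pointer_tip','mark_line','needle_tip','cursor_line')[:2 if cam=='scene' else 4]:
            print(cam,q,[(np.array(x['pixel']),((np.array(x['pixel'])-o+.5)*(30 if cam=='scene' else 10)),x['p']) for x in pinpoint(q,a)[:1]])
E
```

```text
scene pointer_tip [(array([308.2, 183.2]), array([411., 261.]), 0.9)]
scene mark_line [(array([304.6, 190.8]), array([303., 489.]), 0.44)]
top pointer_tip [(array([310.5, 220.7]), array([510., 662.]), 0.84)]
top mark_line [(array([306. , 217.9]), array([465., 634.]), 0.48)]
top needle_tip [(array([313.8, 193.6]), array([543., 391.]), 0.62)]
top cursor_line [(array([285.8, 209. ]), array([263., 545.]), 0.57)]
scene pointer_tip [(array([311.1, 187.3]), array([498., 384.]), 0.76)]
scene mark_line [(array([303.5, 188.8]), array([270., 429.]), 0.5)]
top pointer_tip [(array([310.4, 217.5]), array([509., 630.]), 0.68)]
top mark_line [(array([307.1, 221.4]), array([476., 669.]), 0.51)]
top needle_tip [(array([385.4, 155.6]), array([1259.,   11.]), 0.21)]
top cursor_line [(array([286.1, 211.3]), array([266., 568.]), 0.42)]
scene pointer_tip [(array([307.6, 188.2]), array([393., 411.]), 0.62)]
scene mark_line [(array([305.6, 190.3]), array([333., 474.]), 0.59)]
top pointer_tip [(array([307.3, 217.9]), array([478., 634.]), 0.68)]
top mark_line [(array([311., 218.]), array([515., 635.]), 0.42)]
top needle_tip [(array([285.4, 209.5]), array([259., 550.]), 0.31)]
top cursor_line [(array([285.3, 211.3]), array([258., 568.]), 0.47)]
```

```bash
cat > mf.py <<'E'
from pt import *
from scipy.optimize import minimize
import sys
D0=pickle.load(open('d0.pkl','rb'))['scene'];d=D0
t=np.linspace(0,2*np.pi,32,endpoint=False)
def masks(comps,box,du,dv,b,ss=8):
    x0,y0,x1,y1=box;pad=4
    X0,Y0,X1,Y1=x0-pad,y0-pad,x1+pad,y1+pad
    lab=np.zeros(((Y1-Y0)*ss,(X1-X0)*ss),np.uint8)
    for lbl,pts in comps:
        q=np.array([(proj(d,p)+[du,dv]-[X0,Y0]+.5)*ss-.5 for p in pts])
        h=cv2.convexHull((q*16).round().astype(np.int32)).reshape(-1,2);cv2.fillConvexPoly(lab,h,lbl,shift=4)
    out=[]
    for i in range(max(l for l,_ in comps)+1):
        m=cv2.resize((lab==i).astype(np.float32),(X1-X0,Y1-Y0),interpolation=cv2.INTER_AREA)
        out.append(cv2.GaussianBlur(m,(0,0),abs(b)+.05)[pad:-pad,pad:-pad])
    return out
def cyl(x,y,r,z0,z1): return [W(x+r*np.cos(a),y+r*np.sin(a),z) for a in t for z in(z0,z1)]
def disc(x,y,r,z): return [W(x+r*np.cos(a),y+r*np.sin(a),z) for a in t]
def bx(x,y,z): return [W(a,b,c_) for a in x for b in y for c_ in z]
def run(I,box,gen,p0,st,bg=None):
    x0,y0,x1,y1=box;Y=I[y0:y1,x0:x1].reshape(-1,3)
    def model(p):
        ms=[m.ravel() for m in masks(gen(p),box,p[0],p[1],p[2])]
        if bg is None: A=np.stack(ms,1);T=Y
        else:
            A=np.stack(ms[1:],1);T=Y-bg[y0:y1,x0:x1].reshape(-1,3)*ms[0][:,None]
        cc,*_=np.linalg.lstsq(A,T,rcond=None);return ((T-A@cc)**2).mean(),cc
    f=lambda p:model(p)[0]+ 0.0
    p0=np.array(p0,float)
    r=minimize(f,p0,method='Nelder-Mead',options=dict(initial_simplex=p0+np.vstack([np.zeros(len(p0)),np.diag(st)]),xatol=.003,fatol=1e-5,maxiter=1500,maxfev=1500))
    return r.x,r.fun,model(r.x)[1].round()
def markgen(p):
    z=p[3];h=p[4]
    return [(1,cyl(-65,45,6,90,142)),(2,disc(-65,45,6,142)),(3,cyl(-65,45,p[6],z-h,z+h)),(4,bx((-65-p[5],-65+p[5]),(28,45),(z-p[5],z+p[5]))),(5,disc(-65,45,p[6],z+h)),(1,cyl(-65,45,6,z+h,142)),(2,disc(-65,45,6,142))]
if __name__=='__main__':
    I=d['avg']
    for box in((296,175,308,191),(294,174,310,192)):
        print(box,run(I,box,markgen,[0,0,.7,111,4,2.5,9],[.5,.5,.2,2,1,.5,1]))
E
python3 mf.py
```

```text
(296, 175, 308, 191) (array([ -0.06,   0.66,   0.9 , 110.03,   4.14,   1.68,   9.54]), np.float64(53.88394483601222), array([[206., 198., 177.],
       [103.,  98.,  84.],
       [176., 170., 142.],
       [171., 125., -16.],
       [271., 261.,  73.],
       [213., 193.,  95.]]))
(294, 174, 310, 192) (array([ -0.05,   0.72,   0.9 , 110.17,   3.92,   1.93,   9.75]), np.float64(83.09095252567221), array([[207., 198., 178.],
       [106., 101.,  84.],
       [169., 163., 135.],
       [172., 125., -18.],
       [271., 261.,  85.],
       [208., 186.,  81.]]))
```

```bash
cat > mf2.py <<'E'
from mf import *
def g2(p):
    z=p[3];h=p[4];zf=p[7]
    return [(1,cyl(-65,45,6,90,142)),(2,disc(-65,45,6,142)),(3,cyl(-65,45,p[6],z-h,z+h)),(5,disc(-65,45,p[6],z+h)),(1,cyl(-65,45,6,z+h,142)),(2,disc(-65,45,6,142)),(4,bx((-65-p[5],-65+p[5]),(28,40),(zf-p[5],zf+p[5])))]
I=d['avg']
I2=pickle.load(open('pt1.pkl','rb'))['scene']['avg']
for im,box in((I,(296,175,308,191)),(I,(294,174,310,192)),(I2,(295,175,305,191))):
    for zf in(110,114):
        print(box,run(im,box,g2,[0,0,.7,110,4,2.5,9,zf],[.5,.5,.2,2,1,.5,1,2]))
E
python3 mf2.py
```

```text
(296, 175, 308, 191) (array([ -0.05,   0.43,   0.82, 109.15,   3.78,   1.91,   9.99, 111.44]), np.float64(46.073577088462876), array([[206., 197., 177.],
       [107., 102.,  85.],
       [192., 186., 158.],
       [188., 147.,  -6.],
       [261., 250.,  79.],
       [188., 167., 116.]]))
(296, 175, 308, 191) (array([ -0.07,   0.6 ,   0.8 , 109.99,   4.58,   1.66,   9.55, 112.52]), np.float64(46.3785140047467), array([[206., 197., 176.],
       [106., 101.,  85.],
       [180., 174., 148.],
       [185., 148.,   8.],
       [267., 257.,  76.],
       [179., 163., 137.]]))
(294, 174, 310, 192) (array([ -0.13,   0.37,   0.79, 108.94,   3.75,   2.04,   9.76, 111.65]), np.float64(74.81807881673618), array([[207., 198., 178.],
       [111., 105.,  87.],
       [195., 189., 163.],
       [192., 151.,  -7.],
       [253., 241.,  75.],
       [176., 156., 120.]]))
(294, 174, 310, 192) (array([ -0.14,   0.72,   0.77, 110.19,   4.31,   1.29,   9.48, 113.02]), np.float64(73.92951727880842), array([[207., 198., 177.],
       [111., 105.,  88.],
       [169., 164., 139.],
       [188., 151.,   7.],
       [278., 268.,  61.],
       [182., 164., 128.]]))
(295, 175, 305, 191) (array([ -0.18,   0.31,   0.76, 108.44,   4.23,   2.27,   9.45, 111.1 ]), np.float64(32.399025579165865), array([[217., 207., 186.],
       [117., 111.,  95.],
       [212., 207., 178.],
       [195., 155.,   7.],
       [251., 237.,  68.],
       [208., 188., 136.]]))
(295, 175, 305, 191) (array([ -0.06,   0.64,   0.8 , 110.09,   4.18,   2.16,   9.62, 112.31]), np.float64(33.878626559774524), array([[217., 208., 186.],
       [115., 110.,  92.],
       [191., 186., 159.],
       [198., 157.,  -1.],
       [257., 244.,  73.],
       [200., 186., 158.]]))
```

```bash
cat > th.py <<'E'
from mf import *
def arm(th,L,y,h): return W(105-L*np.cos(th)+h*np.sin(th),y,104+L*np.sin(th)+h*np.cos(th))
def gen(p,dv=None):
    th=p[3];yi=p[4];Le=p[5]
    A=lambda Ls,ys,hs:[arm(th,L,y,h) for L in Ls for y in ys for h in hs]
    cy=[arm(th,190+8*np.cos(a),y,8*np.sin(a)) for a in t for y in(yi,-83)]
    cyt=[arm(th,190+8*np.cos(a),y,8*np.sin(a)) for a in np.linspace(.9,1.9,8) for y in(yi,-83)]
    return [(1,A((168,172),(7,25),(-2,2))),(2,A((20,Le),(-7,7),(-7,7))),(3,A((20,Le),(-7,7),(7,))),(4,cy),(5,cyt)]
bg=D0['avg']
if __name__=='__main__':
    I=pickle.load(open(sys.argv[1],'rb'))['scene']['avg']
    for box in((303,182,322,201),(304,184,316,200),(303,182,330,204)):
        for dv in(0,.4,.65):
            g=lambda p:gen(p)
            # fix dv by heavy closure
            r=run(I,box,lambda p:gen([0,0,0,p[3],p[4],p[5]]),[0,dv,.8,.055,8,197],[.3,1e-6,.2,.02,3,4],bg=bg) if 0 else None
            x0=[0,.8,.055,8,197]
            f=lambda p:gen([0,0,0,p[3],p[4],p[5]])
            def runfix():
                x0_,y0_,x1_,y1_=box;Y=I[y0_:y1_,x0_:x1_].reshape(-1,3)
                def model(q):
                    ms=[m.ravel() for m in masks(gen([0,0,0,q[2],q[3],q[4]]),box,q[0],dv,q[1])]
                    A=np.stack(ms[1:],1);T=Y-bg[y0_:y1_,x0_:x1_].reshape(-1,3)*ms[0][:,None]
                    cc,*_=np.linalg.lstsq(A,T,rcond=None);return ((T-A@cc)**2).mean(),cc
                p0=np.array(x0);rr=minimize(lambda q:model(q)[0],p0,method='Nelder-Mead',options=dict(initial_simplex=p0+np.vstack([np.zeros(5),np.diag([.3,.2,.02,3,4])]),xatol=.001,fatol=1e-4,maxiter=900))
                return rr.x,rr.fun,model(rr.x)[1].round()
            x,fv,cc=runfix()
            print(box,dv,x,round(fv,1),'ptr z',104+170*np.sin(x[2]),cc[0],cc[3])
E
python3 th.py pt1.pkl; echo; python3 th.py pr.pkl | head -3
```

```text
(303, 182, 322, 201) 0 [  1.69   1.19   0.05  10.43 191.5 ] 271.7 ptr z 112.74813332744253 [389. 392. 360.] [ -6.  -6. -11.]
(303, 182, 322, 201) 0.4 [  0.93   1.2    0.06   7.8  186.19] 286.7 ptr z 114.41833250001837 [353. 357. 313.] [-1. -0. -6.]
(303, 182, 322, 201) 0.65 [  1.59   1.23   0.06   9.97 187.11] 271.0 ptr z 114.9107829993694 [392. 395. 361.] [-11. -11. -16.]
(304, 184, 316, 200) 0 [  0.44   0.96   0.06   5.3  190.4 ] 190.5 ptr z 113.83393618526668 [279. 282. 246.] [10. 10.  2.]
(304, 184, 316, 200) 0.4 [  1.01   1.04   0.06   7.68 185.4 ] 165.8 ptr z 114.63962704042231 [308. 314. 281.] [ 2.  2. -6.]
(304, 184, 316, 200) 0.65 [  0.35   1.02   0.07   5.69 193.68] 186.5 ptr z 116.02712472235316 [288. 291. 251.] [ 5.  5. -2.]
(303, 182, 330, 204) 0 [ -0.12   2.18   0.02   3.5  180.73] 1006.7 ptr z 106.96245215245135 [141. 135.  30.] [212. 204. 169.]
(303, 182, 330, 204) 0.4 [ -0.6    2.03   0.03   3.39 188.43] 1013.8 ptr z 109.45885275670486 [180. 166.  20.] [178. 171. 143.]
(303, 182, 330, 204) 0.65 [  2.44   1.85   0.06  13.86 185.68] 981.2 ptr z 113.92414266051338 [671. 680. 653.] [-34. -34. -36.]

(303, 182, 322, 201) 0 [  0.53   1.26   0.07   4.41 189.84] 894.7 ptr z 115.58847327738991 [ -95. -104. -117.] [226. 228. 210.]
(303, 182, 322, 201) 0.4 [  0.75   1.24   0.07   5.42 193.22] 894.3 ptr z 116.48336207293335 [-100. -108. -119.] [224. 227. 209.]
(303, 182, 322, 201) 0.65 [  0.41   1.24   0.08   4.85 192.49] 902.6 ptr z 117.62498845912563 [-72. -82. -98.] [223. 226. 208.]
```

```bash
python3 go.py 458.3 -60.9 129.9 3.302
```

```text
pos [ 482.1744 -206.2968  247.9303] rot [ 3.1416  0.     -2.9804] t 18.2 F [-1.0754  0.5328  0.1948] g -0.004573338155987368
shift [0.0002 0.1473 0.118 ] norm 0.18878926790068146 rot [0.     0.     0.0008]
```

```bash
python3 -m inch '0 0 0.055 0 0 0 0;0 0 0.055 0 0 0 0;0 0 0.037 0.03 0 0 0;0 0 0 0.05 0 0 0;0 0 0 0.03 0 0 0;0 0 0 0.006 0 0 0;0 0 0 0.002 0 0 0;0 0 0 0 0 0 0';python3 go.py 458.3 -60.9 129.9 3.302
```

```text
time: 19.2
tcp_pos: [459.5, -61.5, 130.9]
tool_rot: [-3.141, 0.002, -2.981]
ft_force: [-0.1, -0.1, 1.1]
gripper_width: 0.002
pos [459.4547 -61.4882 130.918 ] rot [-3.1412  0.0021 -2.9807] t 19.2 F [-0.0691 -0.1356  1.1049] g 0.0016511162477785503
shift [0.001  0.0008 0.001 ] norm 0.0016479349114732697 rot [-0.0004  0.0021  0.0005]
```

```bash
python3 -m inch '0 0 0 0.0005 0 0 0;0 0 0 0 0 0 0';python3 -m inch '0 0 0 -0.04 0 0 0;0 0 -0.03 -0.06 0 0 0;0 0 -0.06 -0.02 0 0 0;0 0 -0.06 0 0 0 0;0 0 0 0 0 0 0;0 0 0 0 0 0 0';python3 look.py pt2 6 scene:308,188,13,30 top:290,195,40,10; python3 df.py pt2.pkl 308,188,13,30 df5; python3 th.py pt2.pkl | sed -n '1,2p;4,5p'
python3 go.py 458.3 -60.9 129.9 3.302
```

```text
time: 19.45
tcp_pos: [459.6, -61.4, 130.4]
tool_rot: [-3.141, 0.002, -2.981]
ft_force: [-0.1, -1.0, 4.7]
gripper_width: -0.001
time: 20.2
tcp_pos: [482.0, -206.3, 244.9]
tool_rot: [3.141, -0.0, -2.981]
ft_force: [0.3, 0.3, -0.9]
gripper_width: 0.001
(303, 182, 322, 201) 0 [  1.84   1.22   0.04  10.58 187.57] 255.1 ptr z 111.33599541527008 [375. 375. 341.] [-12. -12. -17.]
(303, 182, 322, 201) 0.4 [  1.64   1.15   0.05   9.71 188.43] 254.2 ptr z 112.47458883660907 [364. 365. 331.] [-4. -4. -9.]
(304, 184, 316, 200) 0 [  0.58   0.98   0.05   5.75 190.31] 198.6 ptr z 112.3339624561238 [277. 282. 244.] [ 9. 10.  2.]
(304, 184, 316, 200) 0.4 [  0.53   0.94   0.06   5.83 189.59] 196.9 ptr z 113.53908116904432 [278. 282. 245.] [11. 11.  4.]
pos [ 482.2473 -206.3707  245.1413] rot [ 3.1415  0.0001 -2.9801] t 20.8 F [ 0.3031 -0.911  -0.5499] g 0.0003540529592991553
shift [0.0003 0.1474 0.1152] norm 0.1871249912975372 rot [0.0001 0.0001 0.0011]
```

View pics/pt2_0.png

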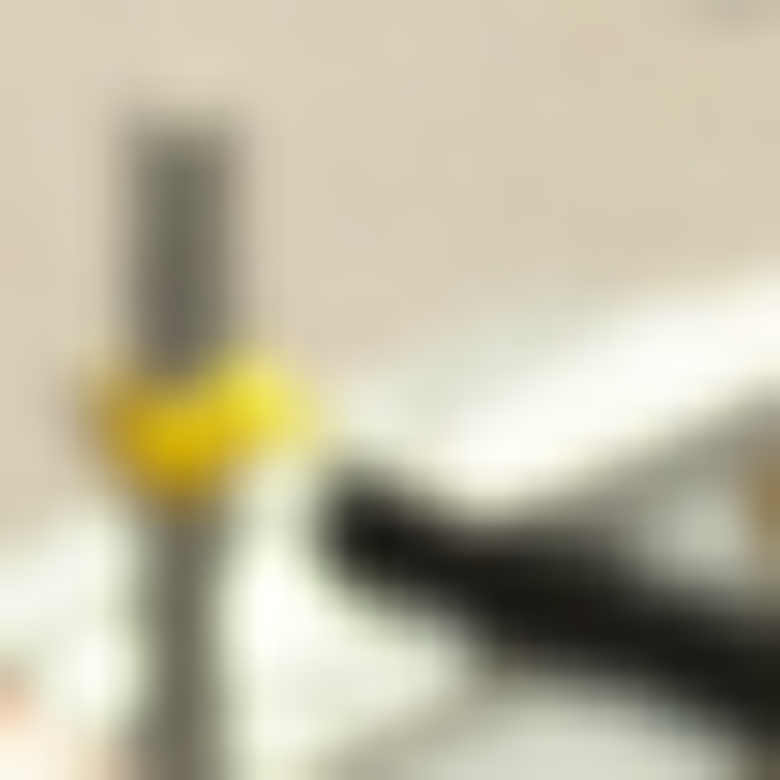

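View pics/df5.png

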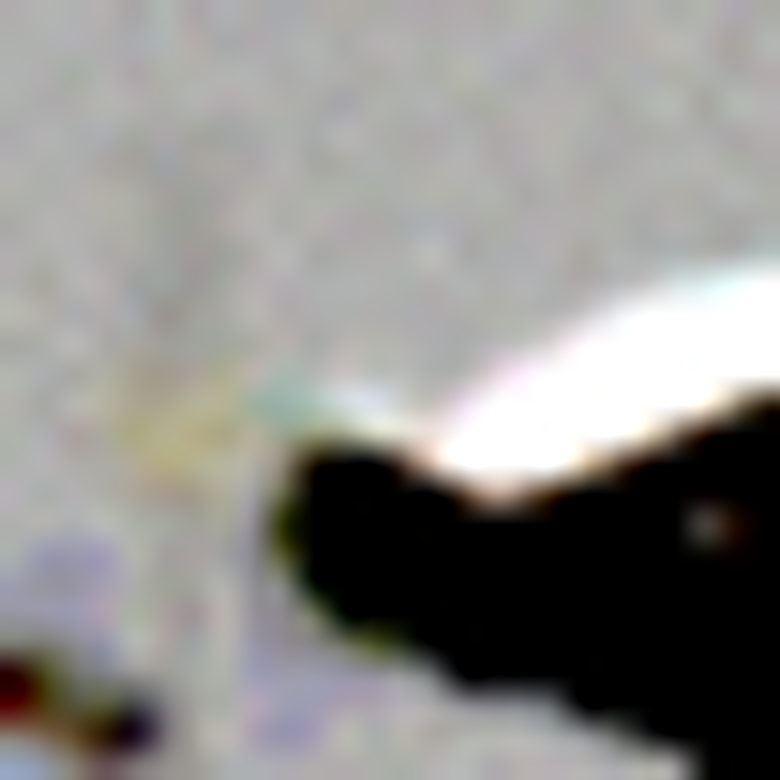

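View pics/pt2_1.png

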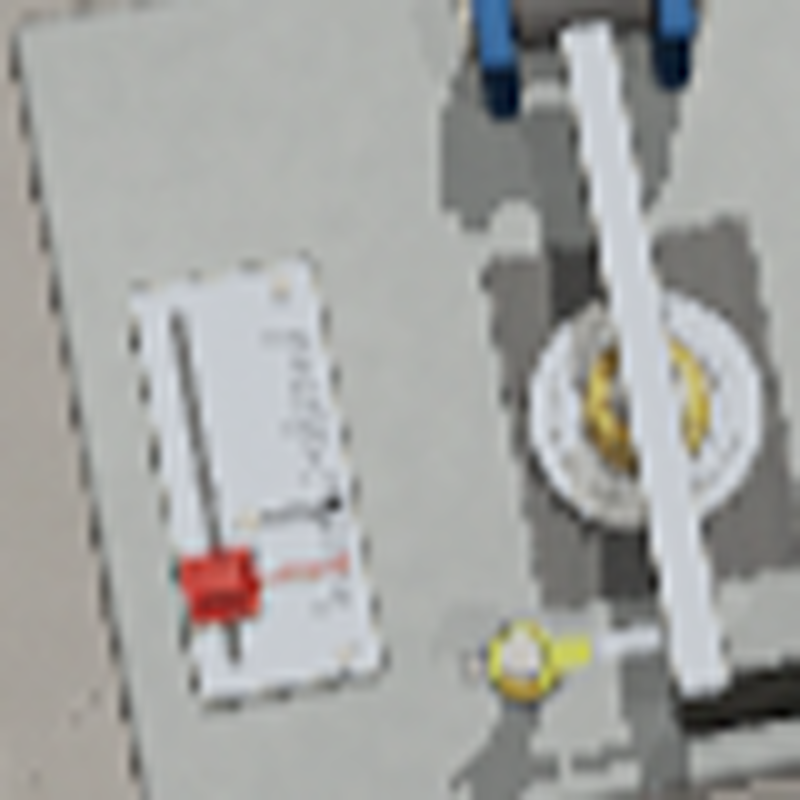

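```bash
python3 - <<'E'
import pickle,numpy as np
np.set_printoptions(linewidth=200)
for f in('d0','pr','pt1','pt2'):
    I=pickle.load(open(f+'.pkl','rb'))['scene']['avg']
    print(f,'blue');print(np.hstack([I[184:194,301:311,2].round().astype(int),np.full((10,1),-1),I[184:194,301:311,0].round().astype(int)]))
E
```

```text
d0 blue
[[ 88 114 152 169 172 172 172 172 172 173  -1 108 140 182 202 204 205 205 205 203 202]
 [ 88 110 145 167 172 172 172 175 177 182  -1 106 137 180 200 204 205 204 207 206 207]
 [ 86 100 132 159 171 174 176 182 187 190  -1 114 150 191 204 206 204 205 207 210 210]
 [ 76  81 103 139 164 179 188 191 194 195  -1 142 182 216 220 213 208 212 210 211 209]
 [ 50  43  63 109 150 179 193 195 194 194  -1 186 206 227 229 220 212 211 209 207 206]
 [ 14  31  72 125 160 186 194 194 193 192  -1 201 204 214 227 224 216 209 207 205 204]
 [ 21  67 134 184 202 205 203 200 196 194  -1 178 182 206 229 231 224 218 213 210 207]
 [ 57 104 173 215 229 229 225 218 210 202  -1 144 161 209 235 239 238 235 231 226 216]
 [ 78 120 186 229 236 240 239 236 232 221  -1 115 147 208 239 245 248 247 245 241 233]
 [ 88 136 207 238 242 244 243 242 241 235  -1 106 156 228 247 250 251 250 249 249 245]]
pr blue
[[ 90 121 161 181 185 185 185 191 193 199  -1 108 147 192 213 217 216 217 222 223 227]
 [ 93 117 155 177 179 168 171 190 201 214  -1 112 145 191 212 211 199 202 219 229 235]
 [ 89 105 140 164 156 128 128 155 180 1
[... 1717 characters left out ...]
18]
 [ 93 108 140 170 181 186 188 194 199 202  -1 122 158 202 218 216 218 218 220 221 221]
 [ 82  86 115 150 176 195 203 205 206 209  -1 153 193 230 231 226 226 226 224 223 224]
 [ 55  48  71 119 163 201 218 213 209 221  -1 199 218 235 236 231 231 234 228 225 233]
 [ 16  33  79 128 158 187 208 212 216 233  -1 215 215 227 234 229 222 227 230 233 244]
 [ 25  75 142 178 163 144 155 182 207 231  -1 191 195 218 230 206 171 175 204 229 244]
 [ 60 110 180 199 155  90  80 111 146 183  -1 152 172 216 226 177 104  93 130 169 207]
 [ 85 126 188 196 135  56  32  45  69  98  -1 123 156 210 216 151  65  38  54  82 113]
 [ 96 144 209 216 150  66  28  25  27  36  -1 116 164 229 234 167  75  36  30  34  45]]
```

```bash
python3 -m inch '0 0 0.05 0 0 0 0;0 0 0.05 0 0 0 0;0 0 0.047 0.02 0 0 0;0 0 0 0.04 0 0 0;0 0 0 0.04 0 0 0;0 0 0 0.010 0 0 0;0 0 0 0 0 0 0';python3 go.py 458.3 -60.9 129.5 3.302
```

```text
time: 21.68
tcp_pos: [458.7, -61.7, 135.3]
tool_rot: [-3.141, -0.001, -2.981]
ft_force: [1.3, 0.1, -0.1]
gripper_width: -0.0
pos [458.6744 -61.7333 135.2859] rot [-3.1414 -0.0008 -2.9809] t 21.675 F [ 1.2773  0.1028 -0.1056] g -0.00023093317652341387
shift [0.0002 0.0009 0.0058] norm 0.005857540642702084 rot [-0.0002 -0.0008  0.0003]
```

```bash
python3 -m inch '0 0 0 0.003 0 0 0;0 0 0 0.0018 0 0 0;0 0 0 0 0 0 0;0 0 0 0 0 0 0';python3 go.py 458.3 -60.9 129.5 3.302
```

```text
time: 22.18
tcp_pos: [458.8, -61.4, 130.6]
tool_rot: [3.142, 0.001, -2.98]
ft_force: [0.3, 0.6, 0.8]
gripper_width: -0.002
pos [458.7897 -61.4219 130.5995] rot [ 3.1415  0.0005 -2.9804] t 22.175 F [0.3087 0.6117 0.8198] g -0.0020428970240069025
shift [0.0004 0.0006 0.0011] norm 0.0013118986283670055 rot [0.0001 0.0005 0.0008]
```

```bash
python3 -m inch '0 0 0 0.0006 0 0 0;0 0 0 0.0005 0 0 0;0 0 0 0 0 0 0;0 0 0 0 0 0 0';python3 go.py 458.3 -60.9 129.5 3.302;python3 -m inch '0 0 0 -0.04 0 0 0;0 0 -0.02 -0.05 0 0 0;0 0 -0.05 -0.02 0 0 0;0 0 -0.06 0 0 0 0;0 0 -0.03 0 0 0 0;0 0 0 0 0 0 0';python3 look.py pt3 6 scene:308,188,13,30 top:290,195,40,10;python3 - <<'E'
import pickle,numpy as np
np.set_printoptions(linewidth=200)
a=pickle.load(open('d0.pkl','rb'))['scene']['avg']*1.055
for f in('pt1','pt2','pt3'):
    I=pickle.load(open(f+'.pkl','rb'))['scene']['avg']
    print(f);print((I-a)[184:194,301:311,2].round().astype(int))
E
python3 go.py 458.3 -60.9 129.5 3.302;python3 th.py pt3.pkl | sed -n '1,2p;4,5p'
```

```text
time: 22.68
tcp_pos: [458.7, -61.4, 129.5]
tool_rot: [3.141, 0.0, -2.98]
ft_force: [-1.0, 0.2, 6.1]
gripper_width: -0.001
pos [458.7296 -61.4349 129.543 ] rot [ 3.1414  0.0003 -2.9804] t 22.675 F [-1.0206  0.175   6.1491] g -0.0006864671501105975
shift [0.0003 0.0006 0.    ] norm 0.0006873960173695725 rot [0.0002 0.0003 0.0008]
time: 23.42
tcp_pos: [483.8, -222.0, 239.1]
tool_rot: [-3.14, -0.0, -2.985]
ft_force: [0.3, -0.5, -1.0]
gripper_width: 0.003
pt1
[[  -1    3    3    3    2    2    2    2    3    2]
 [   4    4    2    1    2    1    4    1    2    0]
 [   2    4    3    2    2    6    6    2    2    3]
 [   2    1    5    3    7   12   10    7    7   11]
 [   4    4    3    3    2    9   12    9   19   28]
 [   0   -1    2  -13  -30  -34  -22  -10   15   35]
 [   2    3    0  -27  -74 -110 -102  -77  -29    6]
 [   2    1  -10  -40 -110 -176 -189 -165 -124  -87]
 [   2   -1  -14  -57 -122 -198 -227 -222 -206 -189]
 [   2    2  -11  -35  -90 -161 -204 -224 -227 -226]]
pt2
[[   1    2    4    3    2    3    3    2    2    3]
 [   1    3    4    1    2    2    2    2    2    1]

[... 958 characters left out ...]
]
pos [ 484.3981 -219.0767  239.3176] rot [ 3.1415  0.0003 -2.9799] t 24.025 F [-0.3413 -0.4194  0.2048] g -0.002670732473819298
shift [0.0003 0.1603 0.1098] norm 0.19432158083060155 rot [0.     0.0003 0.0013]
(303, 182, 322, 201) 0 [  0.94   1.     0.04   6.97 186.21] 318.2 ptr z 110.9291748167476 [325. 329. 301.] [9. 9. 4.]
(303, 182, 322, 201) 0.4 [  1.83   1.15   0.04  10.43 188.72] 283.2 ptr z 111.55541388760906 [401. 401. 385.] [ -5.  -5. -10.]
(304, 184, 316, 200) 0 [  1.12   1.04   0.04   8.21 185.5 ] 158.6 ptr z 111.19659248793448 [319. 325. 301.] [ 1.  2. -5.]
(304, 184, 316, 200) 0.4 [  0.65   1.07   0.05   6.16 187.69] 176.1 ptr z 113.03930156341247 [303. 310. 277.] [-2. -2. -8.]
```

View pics/pt3_0.png

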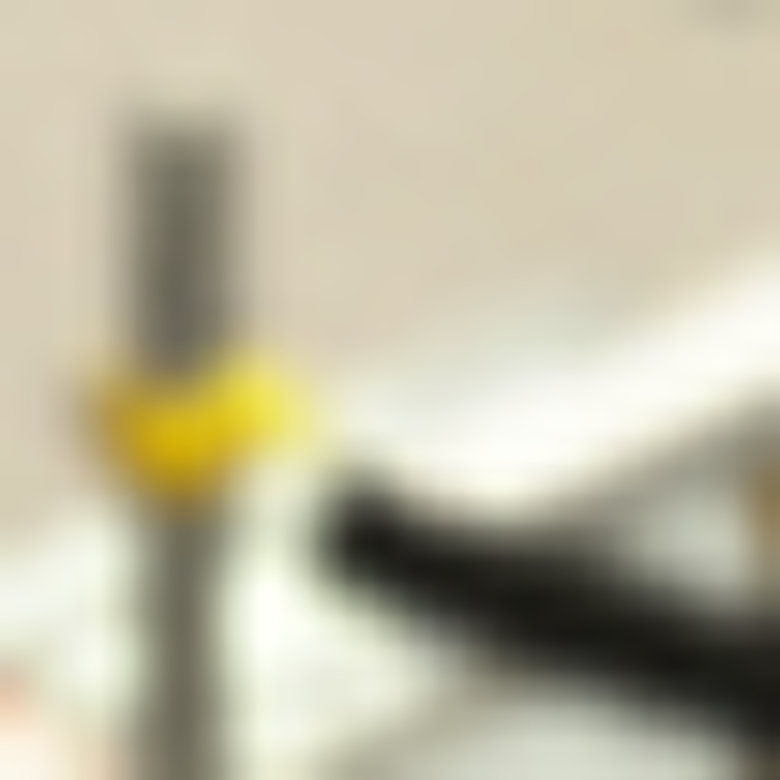

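View pics/pt3_1.png

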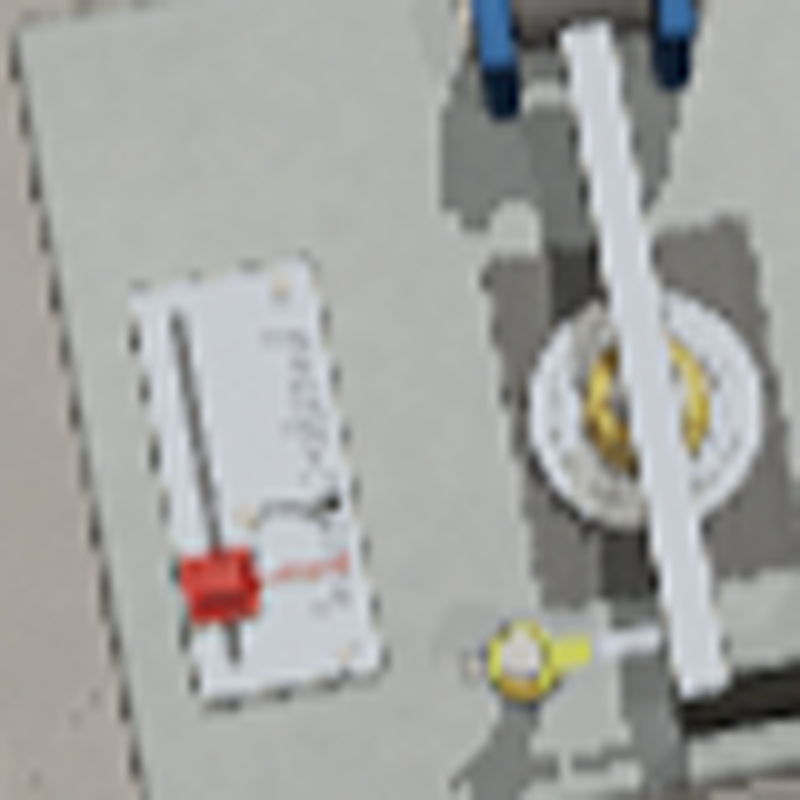

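```bash
python3 - <<'E'
import pickle,cv2,numpy as np
I=pickle.load(open('pt3.pkl','rb'))['top']['avg']
cv2.imwrite('pics/sc.png',cv2.resize(I[178:228,260:292,::-1].round().astype(np.uint8),None,fx=16,fy=16,interpolation=cv2.INTER_CUBIC)[:,:])
E
```

```text
(no output)
```

View pics/sc.png

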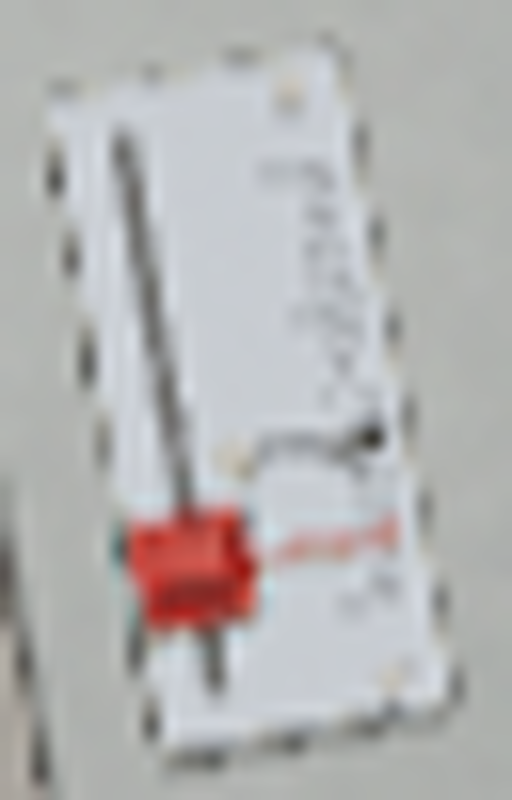

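```bash
cat > cur.py <<'E'
import sys
from pt import *
d=pickle.load(open(sys.argv[1],'rb'))['top'];I=d['avg']
def tester(u,v,z):
    X=atz(d,(u,v),z);e=X[:2]-[PX,PY];return np.array([c*e[0]+s*e[1],-s*e[0]+c*e[1]])
U,V=np.meshgrid(np.arange(262,288),np.arange(180,226));
T=np.array([tester(u,v,33) for u,v in zip(U.ravel(),V.ravel())])
pix=I[V.ravel(),U.ravel()]
red=np.clip(pix[:,0]-pix[:,1]-8,0,None)
dark=np.clip(175-pix.mean(1),0,None)*(np.abs(pix[:,0]-pix[:,2])<40)
print('y range grid',T[:,1].min(),T[:,1].max())
for nm,w,yr in(('red',red,None),('dark',dark,None)):
    for y0 in range(76,118,4):
        m=(T[:,1]>=y0)&(T[:,1]<y0+4)&(w>0)
        if nm=='dark': m&=(T[:,0]>-60)&(T[:,0]<40)
        if m.sum() and w[m].sum()>20: print(nm,y0,w[m].sum().round(),'x',(w[m]*T[m,0]).sum()/w[m].sum(),'sd',np.sqrt((w[m]*(T[m,0]-(w[m]*T[m,0]).sum()/w[m].sum())**2).sum()/w[m].sum()))
E
python3 cur.py pt3.pkl; python3 cur.py pt2.pkl | grep dark
```

```text
y range grid 68.00838238201815 157.1803786009782
red 88 53.0 x -26.830711859576994 sd 1.3247060893674945
red 92 34.0 x -27.496788390586214 sd 0.7587550419991619
red 96 66.0 x -27.620756161865344 sd 1.2950082491652248
red 100 26.0 x -27.279496713122846 sd 1.3640588089563135
red 104 69.0 x -26.94736861801895 sd 1.2701206018458235
red 112 124.0 x -25.74570868790037 sd 1.6882736733292578
red 116 1006.0 x -28.478880034214022 sd 5.162694690131796
dark 84 499.0 x -7.239222523009794 sd 28.520243781977033
dark 88 181.0 x -12.43262376291032 sd 12.167804478763133
dark 92 213.0 x -23.649748972033844 sd 23.580657428668992
dark 96 111.0 x -16.127387164679906 sd 11.072354972674718
dark 100 72.0 x -46.29822330933323 sd 21.183613624316305
dark 104 59.0 x -40.550938934484954 sd 23.00334625336249
dark 108 28.0 x -36.248177535552074 sd 23.842904592034728
dark 112 120.0 x -40.995746441782565 sd 20.435842089078033
dark 116 34.0 x -59.48494185558097 sd 0.0
dark 84 506.0 x -7.271840219300189 sd 28.52627869870205
dark 88 173.0 x -13.595158089639334 sd 12.224815619271158
dark 92 183.0 x -26.083342698422673 sd 24.16526715120048
dark 96 67.0 x -20.246320967338853 sd 13.618333700450915
dark 100 69.0 x -47.5732659528511 sd 19.849045169043006
dark 104 77.0 x -35.05630281849827 sd 22.880230507091063
dark 108 31.0 x -31.67566772794452 sd 23.756312485931293
dark 112 134.0 x -40.701254269645766 sd 18.510764844167948
dark 116 34.0 x -59.48494185558097 sd 0.0
```

```bash
cat >> cur.py <<'E'
print('--- needle window')
xn=float(sys.argv[2]) if len(sys.argv)>2 else -11
bgl=np.median(pix.mean(1)[(T[:,1]>95)&(T[:,1]<112)&(T[:,0]>5)&(T[:,0]<35)])
dk=np.clip(bgl-8-pix.mean(1),0,None)
for y0 in range(84,120,3):
    m=(T[:,1]>=y0)&(T[:,1]<y0+3)&(np.abs(T[:,0]-xn)<8)
    w=dk[m]
    if w.sum()>15: print(y0,w.sum().round(),'x',(w*T[m,0]).sum()/w.sum())
E
for f in pt1 pt2 pt3; do echo $f; python3 cur.py $f.pkl | sed -n '/---/,$p'; done
```

```text
pt1
--- needle window
84 172.0 x -9.646688027306299
87 97.0 x -13.24042295185239
90 223.0 x -12.621876488702936
93 163.0 x -14.189716951422945
96 64.0 x -13.356488906439543
99 57.0 x -13.24335650672092
102 89.0 x -14.03256710060883
105 64.0 x -14.668753882662227
108 76.0 x -13.911308550487504
111 31.0 x -15.617198296637218
114 34.0 x -17.672675551054994
117 43.0 x -17.471839603654637
pt2
--- needle window
84 176.0 x -9.541313513332463
87 49.0 x -9.563538090865116
90 235.0 x -10.50119742425571
93 177.0 x -12.972702282107559
96 103.0 x -11.661777574250284
99 55.0 x -11.057669277225392
102 83.0 x -11.432901487491366
105 45.0 x -11.655196176692947
108 74.0 x -11.81370804434134
114 16.0 x -15.606924805271614
117 44.0 x -16.030702092451214
pt3
--- needle window
84 171.0 x -9.500520321776031
87 28.0 x -8.511213318175324
90 261.0 x -10.150342579637956
93 191.0 x -12.69860167774629
96 147.0 x -11.37058267253323
99 74.0 x -10.714138239827905
102 69.0 x -10.039115698853786
105 36.0 x -9.042644229016812
108 58.0 x -9.524217592804812
111 57.0 x -12.255110143207508
114 23.0 x -14.303540858378957
117 35.0 x -16.71085100833698
```

```bash
python3 -c "
from pt import *
d=pickle.load(open('pt3.pkl','rb'))['top']
for u,v,z in((192,572,55),(188,545,62),(200,602,62)):
    X=atz(d,(260+(u+.5)/16-.5,178+(v+.5)/16-.5),z);e=X[:2]-[PX,PY];print(c*e[0]+s*e[1],-s*e[0]+c*e[1])
print(W(-62,119,51))"; python3 go.py 452.7 108.3 130 3.322
```

```text
-29.39718333860753 124.35514579575039
-25.170947589266238 123.78114849853846
-35.03563840869289 123.4063464051858
[452.7  108.18  51.  ]
pos [ 484.3981 -219.0767  239.3176] rot [ 3.1415  0.0003 -2.9799] t 24.025 F [-0.3413 -0.4194  0.2048] g -0.002670732473819298
shift [-0.0214  0.3282  0.1093] norm 0.3465985980336344 rot [ 0.      0.0003 -0.0187]
```

```bash
python3 -m inch '0 -0.0036 0.055 0 0 0 0;0 -0.0036 0.055 0 0 0 0;0 -0.0036 0.055 0 0 0 0;0 -0.0036 0.055 0 0 0 0;0 -0.0036 0.055 0 0 0 0;0 -0.0036 0.055 0 0 0 -0.02;0 0 0 0.05 0 0 0;0 0 0 0 0 0 0'; python3 go.py 452.3 110.2 51 3.322
```

```text
time: 25.02
tcp_pos: [450.4, 109.5, 187.0]
tool_rot: [-3.14, -0.006, -2.959]
ft_force: [0.1, -0.2, 0.2]
gripper_width: 0.002
pos [450.4069 109.5033 187.0336] rot [-3.1398 -0.006  -2.9593] t 25.025 F [ 0.1428 -0.1503  0.1981] g 0.0017464081131065567
shift [-0.0028  0.0006  0.136 ] norm 0.13604859340261982 rot [-0.0018 -0.006   0.0018]
```

```bash
python3 -m inch '0 -0.002 0 0.05 0 0 0;0 0 0 0.05 0 0 0;0 0 0 0.036 0 0 0;0 0 0 0 0 0 0;0 0 0 0 0 0 0'; python3 look.py cu 2 scene:300,190,25,16; python3 go.py 484.9 111.6 51 3.322
```

```text
time: 25.65
tcp_pos: [456.1, 110.0, 55.0]
tool_rot: [3.141, 0.002, -2.962]
ft_force: [0.3, -0.3, 0.3]
gripper_width: 0.003
pos [456.1384 110.4498  55.2287] rot [ 3.1407  0.0033 -2.9609] t 25.75 F [ 0.6522 -0.0891 -0.0671] g -5.599175192286505e-05
shift [-0.0285 -0.004   0.0043] norm 0.029093583053118616 rot [0.0009 0.0033 0.0003]
```

View pics/cu_0.png

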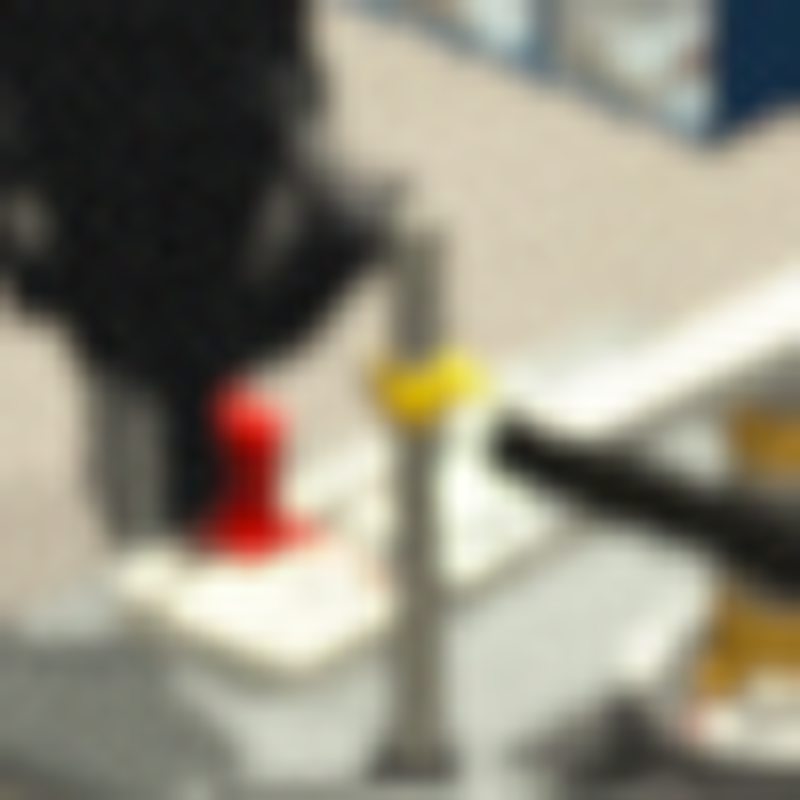

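```bash
python3 -m inch '0 -0.008 0 0 0 0 0;0 -0.008 0 0 0 0 0;0 -0.006 0 0 0 0 0;0 -0.004 0 0 0 0 0;0 -0.002 0 0 0 0 0;0 0 0 0 0 0 0'; python3 look.py cu2 2 scene:300,190,25,16 top:280,205,30,12; python3 go.py 484.9 111.6 51 3.322
```

```text
time: 26.5
tcp_pos: [482.3, 115.2, 53.1]
tool_rot: [-3.141, 0.0, -2.96]
ft_force: [0.1, -0.8, 0.9]
gripper_width: 0.004
pos [482.314  115.2066  53.2618] rot [-3.1416  0.0004 -2.9605] t 26.7 F [ 0.0073  0.7491 -0.572 ] g 0.002132805157595697
shift [-0.0019 -0.004   0.0023] norm 0.00498105832424127 rot [-0.      0.0004  0.0007]
```

View pics/cu2_1.png

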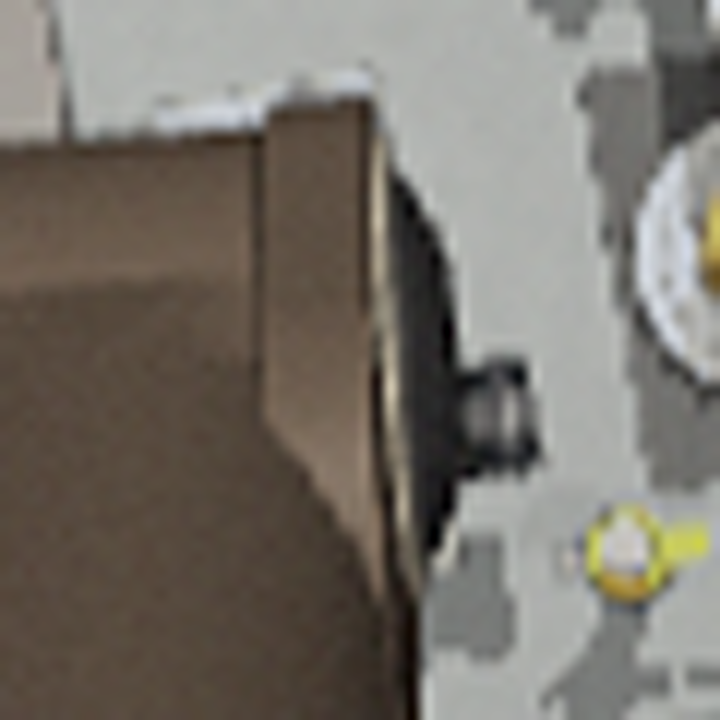

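View pics/cu2_0.png

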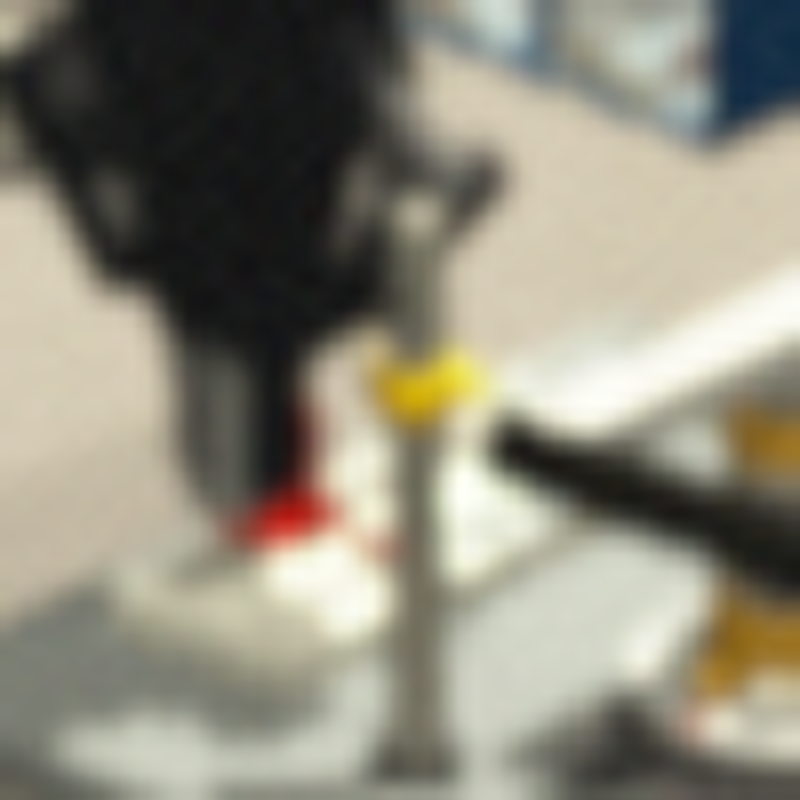

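```bash
python3 -m inch '0 0.02 0 0 0 0 0;0 0 0 -0.05 0 0 0;0 0 0 -0.06 0 0 0;0 0 -0.02 -0.055 0 0 0;0 0 -0.06 0 0 0 0;0 0 -0.06 0 0 0 0;0 0 -0.06 0 0 0 0;0 0 -0.05 0 0 0 0'; python3 -m inch '0 0 -0.03 0 0 0 0;0 0 0 0 0 0 0'; python3 look.py cu3 5 top:280,205,30,12; python3 go.py 452.3 110.2 51 3.322; python3 cur.py cu3.pkl -10
```

```text
time: 27.7
tcp_pos: [507.7, -136.7, 218.6]
tool_rot: [-3.141, 0.001, -2.961]
ft_force: [0.8, 0.6, -0.8]
gripper_width: 0.005
time: 27.95
tcp_pos: [512.7, -166.6, 218.3]
tool_rot: [-3.14, 0.0, -2.965]
ft_force: [-0.0, 0.8, -1.5]
gripper_width: -0.004
pos [ 512.9968 -162.3356  218.1548] rot [ 3.1409  0.     -2.9584] t 28.2 F [-1.0309 -0.5219  0.0365] g 0.0034968027653711825
shift [0.01   0.2789 0.1674] norm 0.32542354205155943 rot [0.0007 0.     0.0028]
y range grid 68.00838238201815 157.1803786009782
red 88 68.0 x -14.96934893947146 sd 1.353022497741884
red 92 51.0 x -15.902091423278838 sd 1.3874365238727273
red 96 58.0 x -15.905652708050479 sd 1.2071958089088184
red 100 39.0 x -16.49377303771289 sd 1.4254240542074885
red 104 31.0 x -15.638667128441812 sd 1.3523536837295762
red 108 45.0 x -16.435889008862052 sd 0.8212208287274082
red 112 172.0 x -14.583175791807278 sd 6.273575912273398
red 116 1044.0 x -15.736668073223905 sd 4.9749917903698355
dark 84 517.0 x -7.296151224249516 sd 28.56636196912569
dark 88 193.0 x -12.398905062509497 sd 12.28461744437204
dark 92 237.0 x -22.084804863060956 sd 23.56113877855965
dark 96 113.0 x -15.377871994442758 sd 11.347448044155996
dark 100 77.0 x -43.75736061983083 sd 22.367437831627377
dark 104 62.0 x -39.31771124922106 sd 23.732185337904056
dark 108 28.0 x -38.034017051979355 sd 23.416750771806427
dark 112 145.0 x -36.946130851349295 sd 21.707915533842968
dark 116 33.0 x -59.48494185558097 sd 0.0
--- needle window
84 174.0 x -9.527039507682876
87 44.0 x -9.174303484458589
90 335.0 x -10.989016145385762
93 233.0 x -13.073690989959518
96 168.0 x -12.073711136255097
99 118.0 x -13.001643784187696
102 100.0 x -12.256445738431571
105 70.0 x -12.776167822173568
108 73.0 x -11.369863111259534
111 115.0 x -14.040064044926194
114 376.0 x -11.874991673800139
117 507.0 x -13.979589525592264
```

View pics/cu3_0.png

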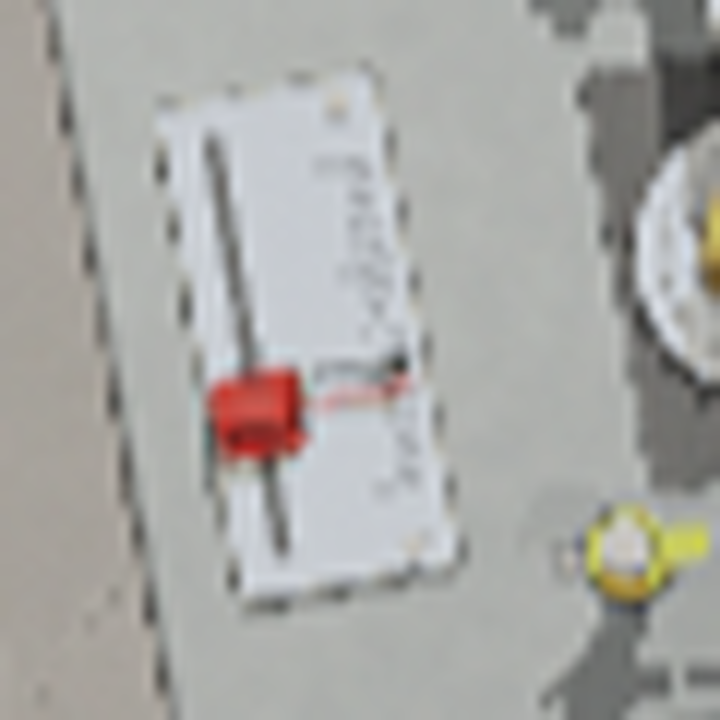

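```bash
python3 -m inch '0 0.0017 0.047 0 0 0 0;0 0.0017 0.047 0 0 0 0;0 0.0017 0.047 0 0 0 0;0 0.0017 0.047 0 0 0 0;0 0.0017 0.047 0 0 0 0;0 0.0015 0.043 0.02 0 0 0;0 0 0 0.05 0 0 0;0 0 0 0 0 0 0'; python3 go.py 458 110.4 53 3.322
```

```text
time: 29.2
tcp_pos: [450.3, 108.3, 146.1]
tool_rot: [-3.14, -0.006, -2.958]
ft_force: [-0.7, -1.1, -0.0]
gripper_width: 0.003
pos [450.3065 108.2964 146.1038] rot [-3.1401 -0.006  -2.9579] t 29.2 F [-0.7145 -1.1054 -0.0497] g 0.0028037209258019607
shift [-0.0085  0.0008  0.0931] norm 0.09344480695186852 rot [-0.0015 -0.006   0.0033]
```

```bash
python3 -m inch '0 -0.006 0.001 0.05 0 0 0;0 0 0 0.043 0 0 0;0 0 0 0 0 0 0;0 0 0 0 0 0 0'; python3 go.py 488.1 116.3 53 3.322
```

```text
time: 29.7
tcp_pos: [460.0, 110.0, 57.3]
tool_rot: [3.141, 0.002, -2.961]
ft_force: [-0.8, 0.4, 0.2]
gripper_width: 0.0
pos [460.0486 109.9992  57.2914] rot [ 3.1411  0.0021 -2.9611] t 29.7 F [-0.8227  0.4219  0.2211] g 0.0001707182222501961
shift [-0.0287  0.0012  0.0044] norm 0.029068827197069904 rot [0.0005 0.0021 0.0001]
```

```bash
python3 -m inch '0 -0.008 0 0.003 0 0 0;0 -0.007 0 0 0 0 0;0 -0.006 0 0 0 0 0;0 -0.004 0 0 0 0 0;0 -0.002 0 0 0 0 0;0 0 0 0 0 0 0;0 0 0 0 0 0 0'; python3 go.py 488.1 116.3 53 3.322
```

```text
time: 30.58
tcp_pos: [485.3, 114.8, 52.2]
tool_rot: [-3.142, 0.0, -2.96]
ft_force: [-0.1, -0.7, -0.9]
gripper_width: -0.0
pos [485.2596 114.7713  52.1755] rot [-3.1416  0.     -2.9604] t 30.575 F [-0.1304 -0.6665 -0.9273] g -3.724938926100817e-05
shift [-0.0031  0.001  -0.0008] norm 0.0033293590433357955 rot [-0.      0.      0.0008]
```

```bash
python3 -m inch '0 -0.0017 0 0 0 0 0;0 -0.0013 0 0 0 0 0;0 0 0 0 0 0 0;0 0 0 0 0 0 0'; python3 go.py 488.1 116.3 53 3.322;python3 -m inch '0 0.02 0 0 0 0 0;0 0 0 -0.05 0 0 0;0 0 0 -0.06 0 0 0;0 0 -0.02 -0.055 0 0 0;0 0 -0.06 0 0 0 0;0 0 -0.06 0 0 0 0;0 0 -0.06 0 0 0 0;0 0 -0.05 0 0 0 0'; python3 -m inch '0 0 -0.03 0 0 0 0;0 0 0 0 0 0 0'; python3 look.py cu4 6 top:280,205,30,12 scene:308,188,13,30; python3 cur.py cu4.pkl -10 | grep red; python3 - <<'E'
import pickle,cv2,numpy as np
I=pickle.load(open('cu4.pkl','rb'))['top']['avg']
cv2.imwrite('pics/cu5.png',cv2.resize(I[190:215,265:293,::-1].round().astype(np.uint8),None,fx=24,fy=24,interpolation=cv2.INTER_CUBIC))
E
```

```text
time: 31.08
tcp_pos: [488.3, 115.3, 52.2]
tool_rot: [-3.142, 0.0, -2.96]
ft_force: [-1.5, -1.0, -0.1]
gripper_width: -0.003
pos [488.2672 115.3306  52.1586] rot [-3.1416  0.     -2.9604] t 31.075 F [-1.4508 -0.982  -0.1007] g -0.003334538175641828
shift [-0.      0.001  -0.0008] norm 0.0012944113140722982 rot [-0.      0.      0.0008]
time: 32.08
tcp_pos: [514.1, -136.6, 217.7]
tool_rot: [-3.141, 0.002, -2.961]
ft_force: [1.0, 0.5, -0.5]
gripper_width: -0.001
time: 32.33
tcp_pos: [519.1, -166.7, 217.4]
tool_rot: [-3.14, 0.001, -2.965]
ft_force: [1.3, 0.9, -0.8]
gripper_width: 0.0
red 88 50.0 x -10.250083501460235 sd 1.2192484990666175
red 92 52.0 x -10.35547526123902 sd 0.6537927305798841
red 96 61.0 x -11.035896642454327 sd 1.3895382164639756
red 104 69.0 x -10.033388868782136 sd 1.2856584824862927
red 108 37.0 x -10.393567918782356 sd 0.0
red 112 130.0 x -8.966164446767314 sd 1.6058948149282921
red 116 977.0 x -11.706787762820554 sd 5.283402930891869
```

View pics/cu5.png

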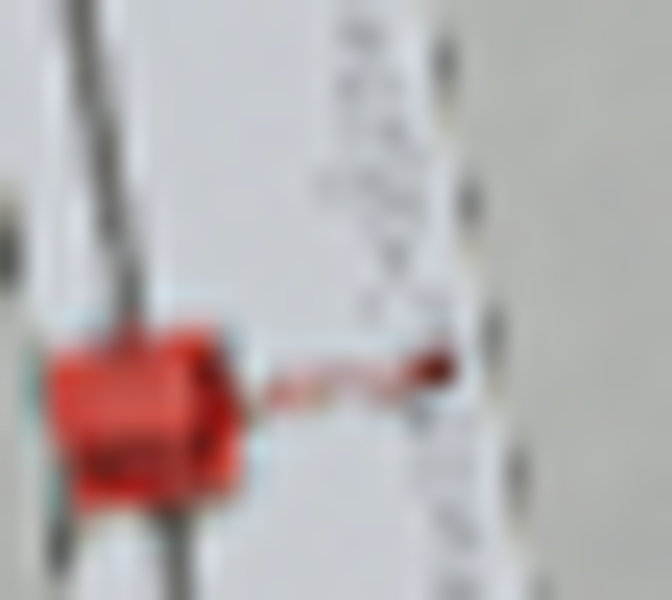

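View pics/cu4_1.png

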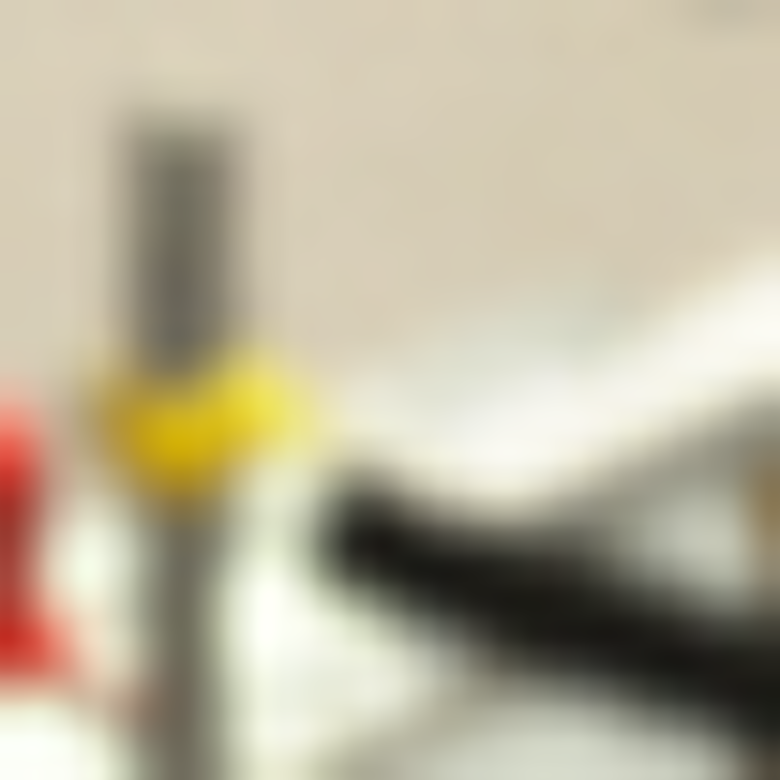

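```bash
python3 look.py fin 2 top:300,195,90,4 scene:330,190,50,8; python3 go.py 488.1 116.3 53 3.322
```

```text
pos [ 519.0193 -163.6835  217.2237] rot [-3.1416  0.     -2.9604] t 33.125 F [-0.3663 -0.3729 -0.3488] g -1.0173584926364342e-05
shift [-0.02    0.281   0.1642] norm 0.3260615898173934 rot [-0.      0.      0.0008]
```

View pics/fin_0.png

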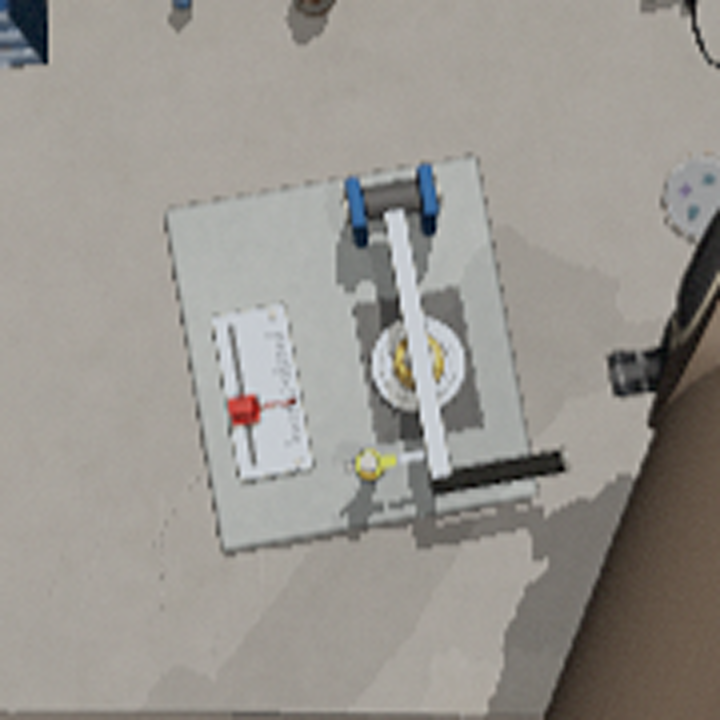

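View pics/fin_1.png

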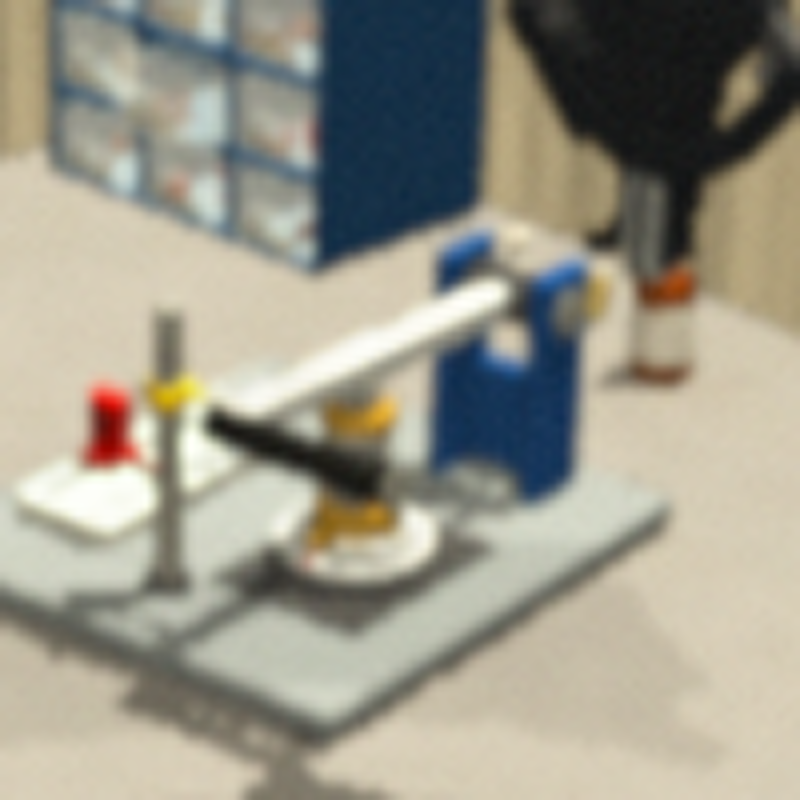

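```bash
python3 -c "
from station import *
print(close_job())"
```

```text
the job is handed in; nothing more can be done
None
```

I tested the spring and handed the job in at about 33 s. The pointer's height against the yellow mark is the least certain part of the result.

**What I did**
- **Spring:** I stood it in the pan with its lug in the notch at the red dash. I swung the press arm over onto it and lowered it in small steps.
- **Cursor:** I pushed the red cursor up to the needle, then drew the gripper well away from everything.

**Last checks**
- **Seating:** the pictures show the spring standing in the pan with its lug at the notch and the nose on its cap.
- **Pointer height:** about 110 mm from the arm's kinematics, and the needle's travel is consistent with that. The scene camera put it at about 111 mm.
- **Yellow mark:** about 110 to 112.5 mm, depending on the camera correction I apply. The checks disagree by 1 to 2 mm. Compared directly in one picture, the pointer is level or up to 1 mm above the mark. The handle partly hides the pointer, and the trained networks were too noisy there to use.
- **Cursor:** the red line measured −10.3 mm along the tester and the needle about −10.0 mm. The red line now covers the needle in the top view.
- **Surroundings:** I touched nothing else on the desk. The last pictures show the post and its mark where they were. I did not re-measure the four bystanders at the end.

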